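Clear the chop saw's catch tray into the lidded tote

TASK

Clear the chop saw's catch tray: lift the black tote's yellow lid right back until it rests open on its stop, then move every finished long pine block from the tray into the tote and drop the short red-ended offcuts into the blue scrap bin. Once all the blocks are in the tote, shut its lid fully; leave the scrap bin upright and do not disturb the glue bottle, tape measure or spray can.

Things in the scene. Friction and masses are not known exactly. Their poses are not given: they have to be found in the camera images.
- catch_tray: fixed steel catch tray at the outfeed of the chop saw: 290 x 300 mm outside (x by y), 4 mm floor (so its floor is 4 mm above the bench), rim 12 mm high (above the bench) and 4 mm thick. Origin: centre of its underside at bench height. Along its -y rim, just outside, a steel chute 200 mm wide rises from about 20 mm at the rim to 95 mm at the saw, which stands up to 0.45 m tall from 310 mm to 830 mm beyond the origin on the -y side.
- tote: fixed black plastic tote, 205 x 360 x 110 mm outside (its x, y, z), walls and floor 5 mm. Origin: centre of its underside; z up, -x is its front, +x its hinge side. It stands with +x pointing to the robot's left (about world +y).
- lid (a joint): the tote's yellow hinged lid, rad: 0 shut, 1.75 open and leaning back on its stop (10 degrees past upright). Hinge axis: the tote's y through point lid_hinge. The lid is a flat plate 212 x 370 mm, 6 mm thick with 5 mm ribs, 0.35 kg in all; no spring or latch and little hinge friction: it needs about 2 N at the handle, falls shut if let go below about 1.4 and falls back on its stop if let go above about 1.65.
- lid_hinge (a point): point on the lid's hinge axis, at the middle of the tote's +x rim, 110 mm above the bench.
- lid_handle (a point): centre of the lid's black bar handle: round bar of 14 mm diameter, 110 mm long, along the tote's y axis, on two posts; with the lid shut it is 194 mm from the hinge axis towards the front and 48 mm above the hinge axis (42 mm above the plate's upper face). It moves with the lid; the lid's front edge is 18 mm beyond the bar.
- scrap_bin: loose blue open scrap bin, 170 x 125 x 100 mm (its x, y, z), walls and floor 4 mm, 0.7 kg. Origin: centre of its underside, z up.
- block_1: finished block of planed pine, 120 x 36 x 30 mm, 50 to 105 g, square clean ends, no paint. Origin: centre of its underside (the 120 x 36 mm face); x along its length, y across its 36 mm width, z up. Starts flat on the catch tray; may be absent (None).
- block_2: finished block of planed pine, 120 x 36 x 30 mm, 50 to 105 g, square clean ends, no paint. Origin: centre of its underside (the 120 x 36 mm face); x along its length, y across its 36 mm width, z up. Starts flat on the catch tray; may be absent (None).
- block_3: finished block of planed pine, 120 x 36 x 30 mm, 50 to 105 g, square clean ends, no paint. Origin: centre of its underside (the 120 x 36 mm face); x along its length, y across its 36 mm width, z up. Starts flat on the catch tray; may be absent (None).
- block_4: finished block of planed pine, 120 x 36 x 30 mm, 50 to 105 g, square clean ends, no paint. Origin: centre of its underside (the 120 x 36 mm face); x along its length, y across its 36 mm width, z up. Starts flat on the catch tray; may be absent (None).
- offcut_1: short pine offcut, 62 x 36 x 30 mm, 28 to 56 g, one end (the last 14 mm at +x) painted red. Origin: centre of its underside; x along its length, y across its 36 mm width, z up. Starts flat on the catch tray; may be absent (None).
- offcut_2: short pine offcut, 62 x 36 x 30 mm, 28 to 56 g, one end (the last 14 mm at +x) painted red. Origin: centre of its underside; x along its length, y across its 36 mm width, z up. Starts flat on the catch tray; may be absent (None).
- glue: white wood-glue bottle with orange cap, 60 mm diameter, 170 mm tall, standing on the bench; origin at the centre of its foot, z up. A bystander, to be left alone.
- tape_measure: yellow tape measure, 75 x 42 x 70 mm, standing on the bench; origin at the centre of its underside, z up. A bystander, to be left alone.
- spray_can: green spray can with white cap, 66 mm diameter, 185 mm tall, standing on the bench; origin at the centre of its foot, z up. A bystander, to be left alone.

How it is judged:
By the outcome, as a careful person would: the job done as asked, in the order asked, and still so for the second after the job is handed in, with the robot touching nothing.
Of block_1, block_2, block_3, block_4 only 3 to 4 are there at a start; the rules pass over those that are not, and their reading is None.
Of offcut_1, offcut_2 only 1 to 2 are there at a start; the rules pass over those that are not, and their reading is None.
At some moment in a run one of block_1, block_2, block_3, block_4, offcut_1, offcut_2, scrap_bin may be knocked a few centimetres aside while the robot is not near it.
Once in a run the grip may slacken for a moment while it holds something.
It also fails if it takes over 208 s, if anything falls off the work surface, if the arm or the gripper's body presses on something with over 40 N, if the wrist force passes 120 N, or if a joint passes its speed limit or range.

ROBOT

A 6-joint arm with a two-finger parallel gripper is mounted at the origin on the work surface. World frame = base frame: x ahead of the robot, y to its left, z up, the work surface at z = 0. Lengths are in m, angles in rad, forces in N, time in s.
With the tool pointing down it reaches from about 0.35 to 0.85 m from the base axis. Payload 8.1 kg.
Tool frame: the origin (TCP) lies at the very end of the fingers, on their centre line; the grasp point (between the pads) lies robot.grip_point_offset behind it (robot.grip_point_offset is the distance from the TCP to the grasp point, in m); z points along the fingers, y is the line along which they close (so a half turn about z gives the same grasp; the last joint's range is limited). The gripper opens to 93 mm and grips with 3 to 60 N. Pads are 15 mm wide; open, the fingers measure 128 mm over their backs; the gripper's body (75 mm by 188 mm) begins 65 mm behind the grasp point.
Start: joints at [1.125, 0.13, 1.488, -0, 1.523, -0.085], TCP at [0.212, 0.561, 0.219] pointing down, gripper open.
Joint ranges: [-2.96, 2.96], [-0.89, 2.26], [0.02, 2.5], [-1.34, 4.48], [0, 2.73], [-2.66, 2.66]. Speed limits (rad/s): [2.39, 2.39, 2.79, 3.14, 3.14, 3.14].

INTERFACE

Orientations are given as a rotation vector (axis times angle).
In Python, from plant import robot, eyes gives the robot as it stands. The module is installed in compiled form; this text tells all that it offers.
- The arm moves only by the tool apply_moves, never from a script. Its argument "steps" is one flat list of numbers, 7 for each row, row after row: the shift along the tool's x, y, z in units of 30 mm (1.0 is 30 mm), then the turn, a rotation vector about the tool's x, y, z in units of 6 degrees (1.0 is 6 degrees), then the opening in per cent of the stroke, from 0 (shut) to 100 (fully open). In form: [dx, dy, dz, ax, ay, az, fingers, dx, dy, dz, ax, ay, az, fingers, ...]. A call has 1 to 12 rows; each row shifts and turns the commanded pose from where the row before left it, along the tool's axes as they then stand; what a row does not reach is not made up. A row lasts 1/12 s, in which the tool goes at most 41.7 mm and 7.16 degrees, less where a joint would pass 70% of its speed; a pose out of reach is approached as far as the arm can. A call is refused whole if a number of a shift passes 1 or a number of a turn 1, either way. A call with a gripper value outside its range is refused whole. The fingers move at their own pace and stop on an object; "grip_force" is the grip in N (left out, the last holds). Time passes only in rows, so rows that do not move let the fingers close. It gives the time, the measured TCP pose, the force, the opening and the grip force at its end, in the units of the state.
- robot.read_state(): the state, without advancing time (a new reading comes with each control period).
- eyes.read_camera(name): name is "scene" or "side" or "wrist"; returns the picture (384x512x3 uint8, red, green, blue); there is no depth.
- eyes.calibration(name): a dict with "K" (3x3 intrinsics, pixels), "k1" (the pictures are not rectified: a ray, as slopes to the right and down, at radius r is drawn at 1 + k1 r^2 times it, then the intrinsics apply), "R" (3x3) and "t" (3): a world point X has camera coordinates R X + t. Camera axes: x right, y down, z forward; pixel columns grow to the right and rows downward; lengths in m; the calibration is good to about 2 mm. A picture is of the moment at which its call begins: read the wrist's pose just before it. calibration takes no time and is no camera call; for the wrist camera it gives the pose at the moment of the call.
- robot.close_job(): hands the job in; it is judged then, once.
Trained networks look in the newest picture that a camera, given by its name, has taken for a name from the list of things; names that differ only in an ending like _2 or _b are one class to them, and where a whole thing is asked for, a point or a joint stands for the part that bears it (a point fixed in the world has none). Each returns a list of dicts, best first, with "conf" (0 to 1); they miss things now and then, are a little off and sometimes report something else, mostly with a low value. They report only what shows in the picture. A call takes as long as a camera call.
- eyes.search_frame(camera, thing): "rect" ([left, top, width, height] in pixels, round what is visible of it).
- eyes.place_of(camera, thing): "xy" ([column, row] in pixels: a listed point, or the origin of a listed thing).
The state is a dict: "t": time; "q": joint angles; "dq": joint speeds; "joint_torque": joint torques, N m; "tool_pos": TCP position; "orientation": TCP orientation; "force": force on the tool from outside, world axes, zero at the start; "wrist_torque": the same for the moment, N m; "opening": finger opening in m; "gripper_force": force on a finger pad.
Only numpy, scipy, OpenCV 4.12 (cv2) and the standard library are available. Lean on these libraries where they do the work, as an engineer would, in place of code of your own. Each camera call takes 0.05 s, during which the arm holds its last target. There are 200 camera calls.

## Working session

There is one attempt and no reset: what is moved stays moved. The work goes in short steps, Python scripts to look and compute and a tool call to move; the robot and the scene stay as the last step left them, time stands still between calls to the robot, and variables do not carry over. Pictures are saved under pics/ and viewed, at most 14 in all, crops included, and the job is handed in when it is done.

Besides the shell and the picture viewer there is one more tool, called after "Call:" by a JSON object that holds its "method" and its "body", one argument or row to a line. apply_moves: Moves the arm, as the interface text tells. Its arguments: {"type":"object","properties":{"steps":{"type":"array"},"grip_force":{"type":"number"}},"required":["steps"]}

```bash
mkdir -p pics
cat > h.py <<'E'
import numpy as np, cv2
from plant import robot, eyes
from scipy.spatial.transform import Rotation as Ro
def snap(c,n):
    im=eyes.read_camera(c); cv2.imwrite(f'pics/{n}.png',im[:,:,::-1]); return im
def ray(c,uv,cal=None):
    cal=cal or eyes.calibration(c); K=np.array(cal['K']);R=np.array(cal['R']);t=np.array(cal['t'])
    p=cv2.undistortPoints(np.array([[uv]],float),K,np.array([cal['k1'],0,0,0,0.]))[0,0]
    return -R.T@t, R.T@np.array([p[0],p[1],1])
def onz(c,uv,z,cal=None):
    o,d=ray(c,uv,cal); return o+d*(z-o[2])/d[2]
def proj(c,X,cal=None):
    cal=cal or eyes.calibration(c); R=np.array(cal['R'])
    return cv2.projectPoints(np.array(X,float).reshape(-1,1,3),cv2.Rodrigues(R)[0],np.array(cal['t'],float),np.array(cal['K']),np.array([cal['k1'],0,0,0,0.]))[0][:,0]
E
cat > /tmp/a.py <<'E'
from h import *
np.set_printoptions(precision=3,suppress=True)
s=robot.read_state(); print(s, robot.grip_point_offset, Ro.from_rotvec(s['orientation']).as_matrix())
for c in ['scene','side','wrist']:
    snap(c,c+'0'); cal=eyes.calibration(c); print(c,-np.array(cal['R']).T@cal['t'])
    for th,z in [('block_1',0.004),('offcut_1',.004),('scrap_bin',0),('tote',0),('lid_handle',.158),('lid_hinge',.11),('catch_tray',0),('glue',0),('tape_measure',0),('spray_can',0)]:
        if c=='wrist' and th in('glue','tape_measure','spray_can'): continue
        for d in eyes.place_of(c,th)[:6]:
            if d['conf']>.25: print(th,round(d['conf'],2),np.round(d['xy'],0),onz(c,d['xy'],z))
E
python3 /tmp/a.py; python3 -c "
import cv2,numpy as np
a=[cv2.imread(f'pics/{c}0.png') for c in ['scene','side']]
cv2.imwrite('pics/ab.png',cv2.resize(np.vstack(a),None,fx=.78,fy=.78))"
```

```text
{'t': 0.0, 'q': array([ 1.125,  0.131,  1.489,  0.   ,  1.523, -0.085]), 'dq': array([ 0.001, -0.002, -0.001, -0.002,  0.001,  0.   ]), 'joint_torque': array([ -0.002, -55.983, -49.176,   0.077,   0.035,  -0.   ]), 'tool_pos': array([0.212, 0.561, 0.218]), 'orientation': array([-0.564, -3.09 ,  0.003]), 'force': array([-0.445,  0.129, -0.239]), 'wrist_torque': array([-0.011,  0.011, -0.021]), 'gripper_force': 0.0, 'opening': 0.0930229288782406} 0.0188 [[-0.936  0.353 -0.001]
 [ 0.353  0.936 -0.002]
 [ 0.    -0.002 -1.   ]]
scene [ 1.317 -0.322  0.638]
block_1 0.86 [188. 240.] [ 0.572 -0.177  0.004]
block_1 0.72 [137. 219.] [ 0.421 -0.276  0.004]
block_1 0.59 [111. 262.] [ 0.564 -0.366  0.004]
block_1 0.45 [344. 147.] [0.34  0.486 0.004]
offcut_1 0.72 [168. 208.] [ 0.412 -0.187  0.004]
offcut_1 0.61 [104. 227.] [ 0.417 -0.365  0.004]
offcut_1 0.6 [186. 238.] [ 0.565 -0.178  0.004]
scrap_bin 0.61 [255. 218.] [0.565 0.018 0.   ]
scrap_bin 0.48 [185. 238.] [ 0.557 -0.18   0.   ]
lid_handle 0.97 [283. 144.] [0.481 0.15  0.158]
lid_hinge 0.7 [347. 148.] [0.514 0.354 0.11 ]
lid_hinge 0.34 [
[... 444 characters left out ...]
ut_1 0.68 [324. 371.] [ 0.435 -0.366  0.004]
offcut_1 0.67 [257. 318.] [ 0.43  -0.185  0.004]
scrap_bin 0.26 [321. 368.] [ 0.439 -0.356  0.   ]
tote 0.57 [162. 219.] [0.484 0.254 0.   ]
lid_handle 0.94 [178. 186.] [0.479 0.147 0.158]
lid_handle 0.41 [351. 236.] [ 0.627 -0.259  0.158]
lid_hinge 0.72 [139. 170.] [0.489 0.355 0.11 ]
lid_hinge 0.52 [257. 322.] [ 0.36  -0.263  0.11 ]
lid_hinge 0.46 [245. 247.] [ 0.483 -0.093  0.11 ]
catch_tray 0.91 [309. 326.] [ 0.497 -0.273  0.   ]
glue 0.94 [287. 207.] [0.773 0.06  0.   ]
tape_measure 0.75 [347. 234.] [ 0.799 -0.134  0.   ]
spray_can 0.95 [240. 189.] [0.737 0.222 0.   ]
spray_can 0.28 [255. 321.] [ 0.423 -0.186  0.   ]
wrist [0.14  0.589 0.384]
```

View pics/scene0.png

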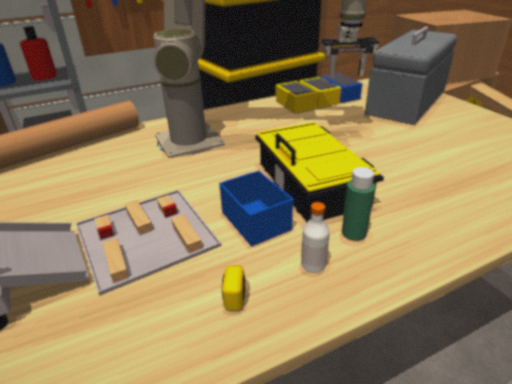

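View pics/side0.png

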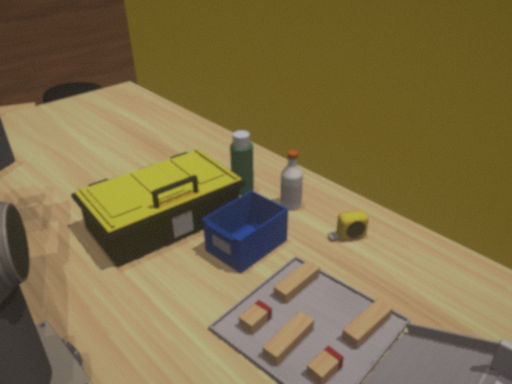

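Three blocks (side picture at 296,285; 288,338; 367,322) and two red-ended offcuts (256,316; 325,363) lie in the tray. The lid is shut with its handle at about (176,188), and the blue bin stands at about (246,232) between tote and tray. I'll move over the handle and look with the wrist camera.

Call:
{"method": "apply_moves", "body": {
  "steps": [0, 0, -0.5, 0, 0, -0.86, 100, 0, 0, -0.5, 0, 0, -0.86, 100, 0, 0, -0.5, 0, 0, -0.86, 100, 0, 0, -0.5, 0, 0, -0.86, 100, -0.64, -0.98, 0, 0, 0, 0, 100, -0.64, -0.98, 0, 0, 0, 0, 100, -0.64, -0.98, 0, 0, 0, 0, 100, -0.64, -0.98, 0, 0, 0, 0, 100, -0.64, -0.98, 0, 0, 0, 0, 100, -0.64, -0.98, 0, 0, 0, 0, 100, -0.64, -0.98, 0, 0, 0, 0, 100, -0.64, -0.98, 0, 0, 0, 0, 100]
}}

```text
t: 2.5
tool_pos: [0.3659, 0.3246, 0.2789]
orientation: [0.0, 3.141, 0.001]
force: [1.0, 1.1, 0.0]
opening: 0.0932
gripper_force: 0.0
```

Call:
{"method": "apply_moves", "body": {
  "steps": [-0.64, -0.98, 0, 0, 0, 0, 100, -0.64, -0.98, 0, 0, 0, 0, 100, -0.64, -0.98, 0, 0, 0, 0, 100, -0.64, -0.98, 0, 0, 0, 0, 100, -0.64, -0.98, 0, 0, 0, 0, 100, -0.64, -0.98, 0, 0, 0, 0, 100, 0, 0, 0, 0, 0, 0, 100]
}}

```text
t: 3.08
tool_pos: [0.4827, 0.1448, 0.2785]
orientation: [0.008, 3.141, -0.003]
force: [0.4, 1.1, -0.3]
opening: 0.0932
gripper_force: 0.0
```

```bash
cat > /tmp/a.py <<'E'
from h import *
np.set_printoptions(precision=3,suppress=True)
s=robot.read_state(); print(s['t'],s['tool_pos'],s['q'], s['force'],Ro.from_rotvec(s['orientation']).as_matrix())
for c in ['wrist']:
    snap(c,c+'1'); cal=eyes.calibration(c); print(c,-np.array(cal['R']).T@cal['t'])
    for th,z in [('scrap_bin',0),('tote',0),('lid_handle',.158),('lid_hinge',.11)]:
        for d in eyes.place_of(c,th)[:6]:
            if d['conf']>.25: print(th,round(d['conf'],2),np.round(d['xy'],0),onz(c,d['xy'],z,cal))
E
python3 /tmp/a.py
```

```text
3.0833 [0.483 0.145 0.278] [ 0.191 -0.149  1.658 -0.002  1.632 -1.374] [ 0.363  1.055 -0.285] [[-1.     0.005  0.001]
 [ 0.005  1.    -0.002]
 [-0.001 -0.002 -1.   ]]
wrist [0.405 0.148 0.444]
scrap_bin 0.95 [168. 214.] [0.575 0.013 0.   ]
tote 0.77 [333. 151.] [0.482 0.251 0.   ]
lid_handle 0.56 [271. 176.] [0.477 0.159 0.158]
lid_hinge 0.87 [448. 179.] [0.493 0.349 0.11 ]
lid_hinge 0.53 [332. 152.] [0.464 0.224 0.11 ]
lid_hinge 0.36 [209. 336.] [0.694 0.085 0.11 ]
lid_hinge 0.35 [305. 311.] [0.659 0.202 0.11 ]
```

View pics/wrist1.png

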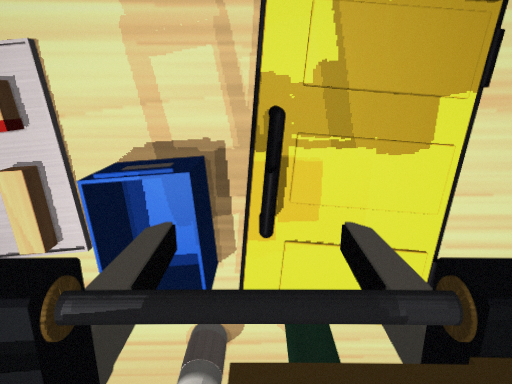

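The black bar handle runs from (276,110) to (266,233); the blue bin is on its left, and the tray is further left.

```bash
cat > /tmp/a.py <<'E'
from h import *
np.set_printoptions(precision=4,suppress=True)
cal=eyes.calibration('wrist')
im=cv2.imread('pics/wrist1.png').astype(int)
m=np.zeros(im.shape[:2],np.uint8); m[95:245,258:292]=(im[95:245,258:292].max(2)<60)
n,l,st,ce=cv2.connectedComponentsWithStats(m); k=1+np.argmax(st[1:,4]); print(st[k])
ys,xs=np.where(l==k)
e=[]
for r in (ys.min()+4,ys.max()-4):
    sel=abs(ys-r)<3; e.append((xs[sel].mean(),r))
P=[onz('wrist',p,.158,cal) for p in e]; print(e,P,(P[0]+P[1])/2,np.degrees(np.arctan2(*(P[1]-P[0])[1::-1])))
# lid right/left edges
for r in (30,200):
    y=(im[r,:,1]>120)&(im[r,:,0]<90); xx=np.where(y)[0]; print(r,xx.min(),xx.max(),onz('wrist',(xx.min(),r),.116,cal),onz('wrist',(xx.max(),r),.116,cal))
E
python3 /tmp/a.py
```

```text
[ 260  106   25  132 1872]
[(np.float64(275.8550724637681), np.int64(110)), (np.float64(265.8965517241379), np.int64(233))] [array([0.4167, 0.1659, 0.158 ]), array([0.5328, 0.1581, 0.158 ])] [0.4748 0.162  0.158 ] -3.8605861910650536
30 258 493 [0.3467 0.1504 0.116 ] [0.3486 0.3657 0.116 ]
200 251 447 [0.5131 0.1428 0.116 ] [0.5128 0.3522 0.116 ]
```

Call:
{"method": "apply_moves", "body": {
  "steps": [0.2, 0.48, 0, 0, 0, 0.62, 100, 0, 0, 0.77, 0, 0, 0, 100, 0, 0, 0.77, 0, 0, 0, 100, 0, 0, 0.77, 0, 0, 0, 100, 0, 0, 0.77, 0, 0, 0, 100, 0, 0, 0.77, 0, 0, 0, 100, 0, 0, 0.77, 0, 0, 0, 100, 0, 0, 0, 0, 0, 0, 60, 0, 0, 0, 0, 0, 0, 40, 0, 0, 0, 0, 0, 0, 10, 0, 0, 0, 0, 0, 0, 5, 0, 0, 0, 0, 0, 0, 5],
  "grip_force": 15
}}

```text
t: 4.33
tool_pos: [0.4755, 0.1645, 0.1421]
orientation: [0.102, 3.137, 0.001]
force: [0.2, 0.3, -0.5]
opening: 0.064
gripper_force: 0.0
```

Call:
{"method": "apply_moves", "body": {
  "steps": [0, 0, 0, 0, 0, 0, 5, 0, 0, 0, 0, 0, 0, 5, 0, 0, 0, 0, 0, 0, 5, 0, 0, 0, 0, 0, 0, 5]
}}

```text
t: 4.67
tool_pos: [0.4745, 0.164, 0.1402]
orientation: [0.103, 3.14, 0.0]
force: [0.1, 0.2, -0.5]
opening: 0.0377
gripper_force: 0.0
```

```bash
cat > arc.py <<'E'
from h import *
import sys
def arc(th0,th1,ti0,ti1,n,g=.0188,r=.1999,a0=np.radians(13.9)):
    f=np.linspace(0,1,n+1); th=th0+(th1-th0)*f; ti=ti0+(ti1-ti0)*f
    out=[]; err=0
    def tcp(t,p): # plane: u=+tote x(y world), z up
        G=np.array([-r*np.cos(t+a0), r*np.sin(t+a0)]); zt=np.array([np.sin(p),-np.cos(p)]); return G+g*zt
    P=tcp(th[0],ti[0]); p=ti[0]
    for i in range(n):
        d=tcp(th[i+1],ti[i+1])-P
        yt=np.array([np.cos(p),np.sin(p)]); zt=np.array([np.sin(p),-np.cos(p)])
        dy=round(d@yt/.03,2); dz=round(d@zt/.03,2); ax=round(np.degrees(ti[i+1]-p)/6,2)
        P=P+.03*(dy*yt+dz*zt); p+=np.radians(6*ax); out.append((dy,dz,ax))
    return out
if __name__=='__main__':
    print(arc(0,1.73,0,np.radians(60),24))
E
python3 arc.py; python3 -c "
from h import *
s=robot.read_state();print(s['opening'],s['gripper_force'],s['force'],s['wrist_torque'],s['tool_pos'],s['q'])"
```

```text
[(np.float64(0.16), np.float64(-0.46), np.float64(0.42)), (np.float64(0.21), np.float64(-0.45), np.float64(0.41)), (np.float64(0.26), np.float64(-0.42), np.float64(0.42)), (np.float64(0.31), np.float64(-0.39), np.float64(0.42)), (np.float64(0.35), np.float64(-0.35), np.float64(0.41)), (np.float64(0.39), np.float64(-0.32), np.float64(0.42)), (np.float64(0.43), np.float64(-0.27), np.float64(0.42)), (np.float64(0.45), np.float64(-0.22), np.float64(0.41)), (np.float64(0.48), np.float64(-0.17), np.float64(0.42)), (np.float64(0.49), np.float64(-0.12), np.float64(0.42)), (np.float64(0.5), np.float64(-0.07), np.float64(0.41)), (np.float64(0.51), np.float64(-0.01), np.float64(0.42)), (np.float64(0.5), np.float64(0.05), np.float64(0.42)), (np.float64(0.5), np.float64(0.1), np.float64(0.41)), (np.float64(0.48), np.float64(0.15), np.float64(0.42)), (np.float64(0.46), np.float64(0.21), np.float64(0.42)), (np.float64(0.44), np.float64(0.25), np.float64(0.41)), (np.float64(0.4), np.float64(0.3), np.float64(0.42)), (np.float64(0.37), np.float64(0.34), np.float64(0.42)), (np.float64(0.32), np.float64(0.38), np.float64(0.41)), (np.float64(0.28), np.float64(0.41), np.float64(0.42)), (np.float64(0.22), np.float64(0.44), np.float64(0.42)), (np.float64(0.18), np.float64(0.45), np.float64(0.41)), (np.float64(0.13), np.float64(0.47), np.float64(0.42))]
0.03768605314051613 0.0 [ 0.08284607  0.22854633 -0.45615069] [ 0.03103103 -0.01696252  0.00539478] [0.47447364 0.16399646 0.14023924] [ 2.30596773e-01 -8.54706396e-02  1.85219648e+00  2.83568101e-05
  1.37463810e+00 -1.27455770e+00]
```

Call:
{"method": "apply_moves", "body": {
  "steps": [0, -0.1, 0, 0, 0, 0, 5, 0, 0, 0, 0, 0, 0, 5, 0, 0, 0, 0, 0, 0, 5, 0, 0, 0, 0, 0, 0, 5, 0, 0, 0, 0, 0, 0, 5, 0, 0, 0, 0, 0, 0, 5]
}}

```text
t: 5.17
tool_pos: [0.4739, 0.1569, 0.1398]
orientation: [-0.105, -3.139, 0.011]
force: [-2.7, -19.8, 4.6]
opening: 0.0134
gripper_force: 15.0
```

Call:
{"method": "apply_moves", "body": {
  "steps": [0, -0.15, 0, 0, 0, 0, 5, 0, 0, 0, 0, 0, 0, 5, 0, 0, 0, 0, 0, 0, 5]
}}

```text
t: 5.42
tool_pos: [0.4739, 0.1568, 0.1399]
orientation: [0.103, 3.14, 0.001]
force: [1.6, 1.6, -2.5]
opening: 0.0135
gripper_force: 15.0
```

Call:
{"method": "apply_moves", "body": {
  "steps": [0, 0.16, -0.46, 0.42, 0, 0, 5, 0, 0.21, -0.45, 0.41, 0, 0, 5, 0, 0.26, -0.42, 0.42, 0, 0, 5, 0, 0.31, -0.39, 0.42, 0, 0, 5, 0, 0.35, -0.35, 0.41, 0, 0, 5, 0, 0.39, -0.32, 0.42, 0, 0, 5]
}}

```text
t: 5.92
tool_pos: [0.4777, 0.208, 0.2077]
orientation: [-0.11, -3.102, 0.428]
force: [-5.7, -26.2, 17.3]
opening: 0.0574
gripper_force: 15.0
```

```bash
cat > st.py <<'E'
from h import *
np.set_printoptions(precision=4,suppress=True)
s=robot.read_state(); R=Ro.from_rotvec(s['orientation']).as_matrix()
print(round(s['t'],2),s['tool_pos'],'op',round(s['opening'],4),s['gripper_force'],'F',s['force'],'q',s['q']);print(R.T)
E
python3 st.py; python3 -c "
from h import *
a=snap('wrist','w2');b=snap('side','s2');cv2.imwrite('pics/ws2.png',cv2.resize(np.hstack([a,b]),(800,300))[:,:,::-1])"
```

```text
5.92 [0.4777 0.208  0.2077] op 0.0574 15.008023381233215 F [ -5.6543 -26.2288  17.3065] q [ 0.4802  0.0764  1.5917 -0.2339  1.6176 -1.014 ]
[[-0.9975  0.0705 -0.0011]
 [ 0.0681  0.9602 -0.271 ]
 [-0.018  -0.2704 -0.9626]]
```

View pics/ws2.png

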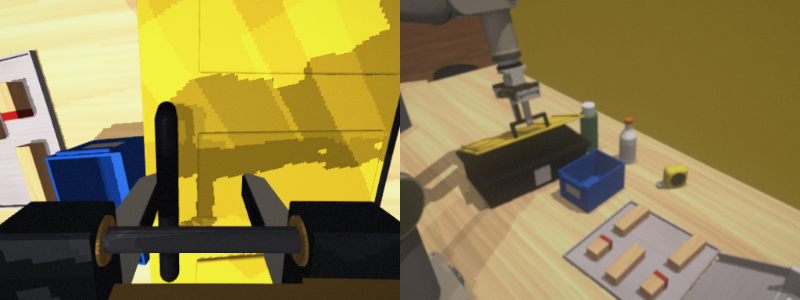

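Wrong sign in my tilt model: the handle side faces back, so the shifts pushed the bar against the front finger (bar at about 165,190 in the left half). I'll slide the tool back slowly while the fingers close again.

Call:
{"method": "apply_moves", "body": {
  "steps": [0, -0.08, 0, 0, 0, 0, 5, 0, -0.08, 0, 0, 0, 0, 5, 0, -0.08, 0, 0, 0, 0, 5, 0, -0.08, 0, 0, 0, 0, 5, 0, -0.08, 0, 0, 0, 0, 5, 0, -0.08, 0, 0, 0, 0, 5, 0, -0.08, 0, 0, 0, 0, 5, 0, -0.08, 0, 0, 0, 0, 5, 0, -0.08, 0, 0, 0, 0, 5, 0, 0, 0, 0, 0, 0, 5, 0, 0, 0, 0, 0, 0, 5]
}}

```text
t: 6.93
tool_pos: [0.4763, 0.1868, 0.2128]
orientation: [-0.109, -3.102, 0.425]
force: [-6.5, -25.8, 18.4]
opening: 0.0145
gripper_force: 15.0
```

```bash
python3 st.py
```

```text
6.93 [0.4763 0.1868 0.2128] op 0.0145 15.044506788253784 F [ -6.5301 -25.8316  18.3681] q [ 0.4464  0.039   1.6207 -0.2364  1.6169 -1.0491]
[[-0.9975  0.0701 -0.0006]
 [ 0.0677  0.9608 -0.2687]
 [-0.0183 -0.2681 -0.9632]]
```

```bash
sed -i 's/zt=np.array(\[np.sin(p),-np.cos(p)\])/zt=np.array([-np.sin(p),-np.cos(p)])/g; s/yt=np.array(\[np.cos(p),np.sin(p)\])/yt=np.array([np.cos(p),-np.sin(p)])/; s/    return out/    print(P,np.degrees(p)); return [tuple(map(float,o)) for o in out]/' arc.py
python3 -c "
from arc import *
print(arc(.407,1.73,np.radians(15.6),np.radians(60),20))"
```

```text
[0.06200452 0.17448624] 60.00000000000002
[(0.15, -0.4, 0.37), (0.16, -0.4, 0.37), (0.18, -0.4, 0.37), (0.18, -0.39, 0.37), (0.2, -0.38, 0.37), (0.2, -0.38, 0.37), (0.22, -0.37, 0.37), (0.22, -0.36, 0.37), (0.24, -0.36, 0.37), (0.24, -0.35, 0.37), (0.26, -0.34, 0.37), (0.26, -0.33, 0.37), (0.27, -0.33, 0.37), (0.28, -0.32, 0.37), (0.29, -0.31, 0.37), (0.3, -0.3, 0.37), (0.31, -0.29, 0.37), (0.31, -0.28, 0.37), (0.33, -0.28, 0.37), (0.33, -0.26, 0.37)]
```

Call:
{"method": "apply_moves", "body": {
  "steps": [0, -0.19, -0.07, 0, 0, 0, 5, 0, 0, 0, 0, 0, 0, 5, 0, 0, 0, 0, 0, 0, 5]
}}

```text
t: 7.18
tool_pos: [0.4761, 0.1869, 0.2139]
orientation: [-0.103, -3.105, 0.411]
force: [2.0, -3.4, 0.3]
opening: 0.0138
gripper_force: 15.0
```

Call:
{"method": "apply_moves", "body": {
  "steps": [0, 0.15, -0.4, 0.37, 0, 0, 5, 0, 0.16, -0.4, 0.37, 0, 0, 5, 0, 0.18, -0.4, 0.37, 0, 0, 5, 0, 0.18, -0.39, 0.37, 0, 0, 5, 0, 0.2, -0.38, 0.37, 0, 0, 5, 0, 0.2, -0.38, 0.37, 0, 0, 5, 0, 0.22, -0.37, 0.37, 0, 0, 5, 0, 0.22, -0.36, 0.37, 0, 0, 5, 0, 0, 0, 0, 0, 0, 5]
}}

```text
t: 7.93
tool_pos: [0.4815, 0.2661, 0.2813]
orientation: [-0.096, -2.996, 0.886]
force: [2.3, -3.6, 4.3]
opening: 0.0132
gripper_force: 15.1
```

```bash
python3 st.py
```

```text
7.93 [0.4815 0.2661 0.2813] op 0.0132 15.110906660556793 F [ 2.3    -3.6435  4.2961] q [ 0.6865  0.3535  1.2259 -0.4425  1.9416 -0.9027]
[[-0.998   0.0635 -0.0019]
 [ 0.0543  0.8373 -0.544 ]
 [-0.033  -0.543  -0.8391]]
```

Forces are small; I'll continue to the stop.

Call:
{"method": "apply_moves", "body": {
  "steps": [0, 0.24, -0.36, 0.37, 0, 0, 5, 0, 0.24, -0.35, 0.37, 0, 0, 5, 0, 0.26, -0.34, 0.37, 0, 0, 5, 0, 0.26, -0.33, 0.37, 0, 0, 5, 0, 0.27, -0.33, 0.37, 0, 0, 5, 0, 0.28, -0.32, 0.37, 0, 0, 5, 0, 0.29, -0.31, 0.37, 0, 0, 5, 0, 0.3, -0.3, 0.37, 0, 0, 5, 0, 0.31, -0.29, 0.37, 0, 0, 5, 0, 0.31, -0.28, 0.37, 0, 0, 5, 0, 0.33, -0.28, 0.37, 0, 0, 5]
}}

```text
t: 8.85
tool_pos: [0.4908, 0.4012, 0.2912]
orientation: [-0.09, -2.731, 1.49]
force: [14.2, 0.2, 3.2]
opening: 0.0134
gripper_force: 15.0
```

Call:
{"method": "apply_moves", "body": {
  "steps": [0, 0.33, -0.26, 0.37, 0, 0, 5, 0, 0, 0, 0, 0, 0, 5, 0, 0, 0, 0, 0, 0, 5]
}}

```text
t: 9.1
tool_pos: [0.4896, 0.4133, 0.2818]
orientation: [-0.083, -2.689, 1.546]
force: [-8.6, -8.2, -19.5]
opening: 0.0131
gripper_force: 15.0
```

```bash
python3 st.py
```

```text
9.1 [0.4896 0.4133 0.2818] op 0.0131 14.966246634721756 F [ -8.6261  -8.2226 -19.4782] q [ 0.9077  1.1762  0.263  -0.8745  2.4592 -1.0832]
[[-0.9979  0.0652  0.0064]
 [ 0.0272  0.5021 -0.8644]
 [-0.0596 -0.8623 -0.5028]]
```

Call:
{"method": "apply_moves", "body": {
  "steps": [0, 0, 0, 0, 0, 0, 26, 0, 0, 0, 0, 0, 0, 26, 0, 0, 0, 0, 0, 0, 26, 0, 0, 0, 0, 0, 0, 26, 0, 0, -0.3, 0, 0, 0, 26, 0, 0, -0.3, 0, 0, 0, 26, 0, 0, -0.3, 0, 0, 0, 26, 0, 0, -0.3, 0, 0, 0, 26, 0, 0, -0.3, 0, 0, 0, 26, 0, 0, 0, 0, 0, 0, 26]
}}

```text
t: 9.93
tool_pos: [0.4812, 0.4351, 0.3102]
orientation: [-0.083, -2.72, 1.531]
force: [1.0, 0.6, 0.4]
opening: 0.0241
gripper_force: 0.0
```

```bash
python3 st.py; python3 -c "
from h import *
snap('scene','s3')"
```

```text
9.93 [0.4812 0.4351 0.3102] op 0.0241 0.0 F [1.0024 0.5666 0.3735] q [ 0.9332  1.2858  0.0224 -0.9823  2.5354 -1.2105]
[[-0.9984  0.0556 -0.0093]
 [ 0.0368  0.5175 -0.8549]
 [-0.0427 -0.8539 -0.5188]]
```

View pics/s3.png

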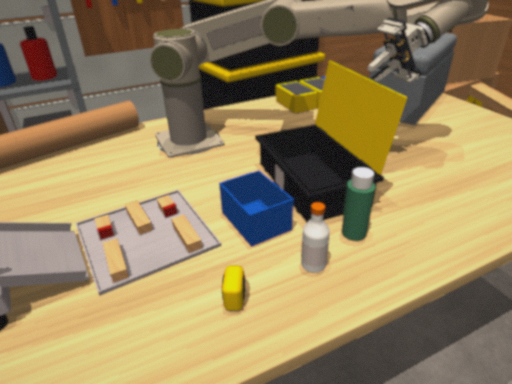

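The lid is open, leaning back on its stop (scene about 362,120), and the arm is clear of the bar. Now I lift and straighten the tool.

Call:
{"method": "apply_moves", "body": {
  "steps": [0.3, -0.43, -0.26, 0, 0, 0, 26, 0.3, -0.43, -0.26, -0.98, 0, 0, 26, 0.3, -0.4, -0.3, -0.98, 0, 0, 26, 0.3, -0.36, -0.34, -0.98, 0, 0, 26, 0, -0.33, -0.38, -0.98, 0, 0, 50, 0, -0.29, -0.41, -0.98, 0, 0, 50, 0, -0.25, -0.43, -0.98, 0, 0, 50, 0, -0.2, -0.46, -0.98, 0, 0, 50, 0, -0.16, -0.48, -0.98, 0, 0, 50, 0, -0.1, -0.49, -0.98, 0, 0, 50, 0, -0.05, -0.5, -0.98, 0, 0, 50, 0, 0, 0, 0, 0, 0, 50]
}}

```text
t: 10.98
tool_pos: [0.4487, 0.4378, 0.4802]
orientation: [0.092, 3.122, -0.012]
force: [0.2, 0.3, 2.4]
opening: 0.0462
gripper_force: 0.0
```

```bash
python3 st.py
```

```text
10.98 [0.4487 0.4378 0.4802] op 0.0462 0.0 F [0.2325 0.32   2.4093] q [ 0.7021  0.2646  0.8601 -0.0196  2.009  -0.8182]
[[-0.9981  0.0588 -0.018 ]
 [ 0.0589  0.9982 -0.0074]
 [ 0.0175 -0.0085 -0.9998]]
```

Call:
{"method": "apply_moves", "body": {
  "steps": [0, -0.9, 0, -0.08, 0.17, -0.57, 80, -0.11, -0.98, 0, 0, 0, 0, 80, -0.11, -0.98, 0, 0, 0, 0, 80, -0.11, -0.98, 0, 0, 0, 0, 80, -0.11, -0.98, 0, 0, 0, 0, 80, -0.11, -0.98, 0.32, 0, 0, 0, 80, -0.11, -0.98, 0.32, 0, 0, 0, 80, -0.11, -0.98, 0.32, 0, 0, 0, 80, -0.11, -0.98, 0.32, 0, 0, 0, 80, -0.11, -0.98, 0.32, 0, 0, 0, 80, -0.11, -0.98, 0.32, 0, 0, 0, 80, -0.11, -0.98, 0.32, 0, 0, 0, 80]
}}

```text
t: 11.98
tool_pos: [0.4834, 0.0869, 0.4081]
orientation: [0.007, -3.129, 0.027]
force: [0.2, -0.2, 0.4]
opening: 0.0742
gripper_force: 0.0
```

Call:
{"method": "apply_moves", "body": {
  "steps": [-0.11, -0.98, 0.32, 0, 0, 0, 80, -0.11, -0.98, 0.32, 0, 0, 0, 80, -0.11, -0.98, 0.32, 0, 0, 0, 80, -0.11, -0.98, 0.32, 0, 0, 0, 80, -0.11, -0.98, 0.32, 0, 0, 0, 80, -0.11, -0.98, 0.32, 0, 0, 0, 80, -0.11, -0.98, 0.32, 0, 0, 0, 80, -0.11, -0.98, 0.32, 0, 0, 0, 80, -0.11, -0.98, 0.32, 0, 0, 0, 80, -0.11, -0.98, 0.32, 0, 0, 0, 80, -0.11, -0.6, 0.32, 0, 0, 0, 80, 0, 0, 0, 0, 0, 0, 80]
}}

```text
t: 12.98
tool_pos: [0.5189, -0.2284, 0.3041]
orientation: [0.002, -3.124, 0.026]
force: [-0.2, 0.6, -0.6]
opening: 0.0747
gripper_force: 0.0
```

Call:
{"method": "apply_moves", "body": {
  "steps": [0, 0, 0, 0, 0, 0, 80, 0, 0, 0, 0, 0, 0, 80]
}}

```text
t: 13.15
tool_pos: [0.52, -0.2247, 0.3071]
orientation: [0.008, -3.129, 0.026]
force: [0.7, -0.0, 0.6]
opening: 0.0744
gripper_force: 0.0
```

```bash
python3 st.py
python3 - <<'E'
from h import *
np.set_printoptions(precision=3,suppress=True)
im=snap('wrist','w4'); cal=eyes.calibration('wrist')
import pickle; pickle.dump(cal,open('cal4.pkl','wb'))
for th,z in [('block_1',0.004),('offcut_1',.004),('scrap_bin',0),('catch_tray',0)]:
    for d in eyes.place_of('wrist',th)[:6]:
        if d['conf']>.25: print(th,round(d['conf'],2),np.round(d['xy'],0),onz('wrist',d['xy'],z,cal))
E
```

```text
13.15 [ 0.52   -0.2247  0.3071] op 0.0744 0.0 F [ 0.7319 -0.0203  0.5535] q [-0.4847  0.0255  1.439  -0.0206  1.6809 -2.0625]
[[-0.9999 -0.0047  0.013 ]
 [-0.0049  0.9999 -0.0163]
 [-0.0129 -0.0163 -0.9998]]
block_1 0.78 [227.  92.] [ 0.437 -0.274  0.004]
block_1 0.71 [175. 190.] [ 0.582 -0.357  0.004]
block_1 0.67 [294. 182.] [ 0.566 -0.175  0.004]
offcut_1 0.66 [290.  82.] [ 0.423 -0.186  0.004]
offcut_1 0.59 [160.  93.] [ 0.439 -0.368  0.004]
scrap_bin 0.66 [416. 188.] [0.576 0.009 0.   ]
catch_tray 0.83 [228. 137.] [ 0.501 -0.274  0.   ]
```

View pics/w4.png

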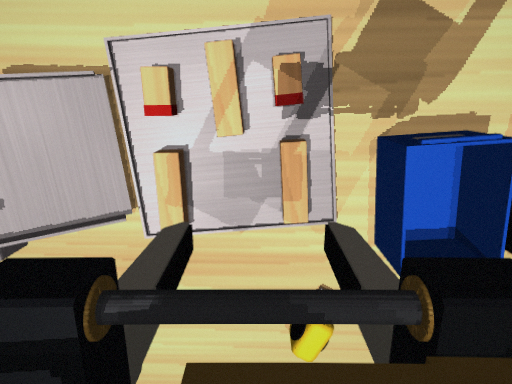

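The wrist picture shows blocks at about (294,182), (172,188) and (225,88), offcuts at (158,92) and (287,80), and the bin on the right. Next I get their yaws and write a row planner.

```bash
cat > plan.py <<'E'
from h import *
def rows(wps, pose=None):
    """wps: (x,y,z,psi_deg,fing,nmin) tool down, psi = heading of tool y. Prints flat 7-number rows."""
    if pose is None:
        s=robot.read_state(); p=np.array(s['tool_pos']); R=Ro.from_rotvec(s['orientation'])
    else: p,R=np.array(pose[:3],float),down(pose[3])
    out=[]
    for x,y,z,psi,f,nmin in wps:
        tgt=np.array([x,y,z]); Rt=down(psi); d=tgt-p; rv=(R.inv()*Rt).as_rotvec()
        n=max(nmin,int(np.ceil(max(np.abs(d).max()/.029,np.linalg.norm(d)/.04,np.degrees(np.abs(rv).max())/5.9))) if np.linalg.norm(d)>1e-4 or np.abs(rv).max()>1e-3 else 0)
        p0,R0=p.copy(),R
        for i in range(n):
            f_=(i+1)/n; sh=np.round(R.inv().apply(p0+d*f_-p)/.03,2)
            tu=np.round(np.degrees((R.inv()*R0*Ro.from_rotvec(rv*f_)).as_rotvec())/6,2)
            p=p+R.apply(sh*.03); R=R*Ro.from_rotvec(np.radians(tu*6)); out.append([*sh,*tu,f])
    for k in range(0,len(out),12): print('[' + ', '.join(f'{v+0.0:g}' for r in out[k:k+12] for v in r)+']')
def down(psi):
    a=np.radians(psi); y=np.array([np.cos(a),np.sin(a),0]); z=np.array([0,0,-1.]); return Ro.from_matrix(np.c_[np.cross(y,z),y,z])
E
cat > seg.py <<'E'
from h import *
import pickle
np.set_printoptions(precision=4,suppress=True)
def seg(fn,cal,box):
    im=cv2.imread(fn); h=cv2.cvtColor(im,cv2.COLOR_BGR2HSV); m=(h[...,1]>90).astype(np.uint8)
    M=np.zeros_like(m); x0,x1,y0,y1=box
    poly=proj('w',[[x0,y0,.004],[x1,y0,.004],[x1,y1,.004],[x0,y1,.004]],cal).astype(np.int32); cv2.fillConvexPoly(M,poly,1)
    m=cv2.morphologyEx(m*M,cv2.MORPH_OPEN,np.ones((5,5)))
    n,l,st,ce=cv2.connectedComponentsWithStats(m)
    for k in range(1,n):
        if st[k,4]<300: continue
        c=cv2.findContours((l==k).astype(np.uint8),0,1)[0][0][:,0]
        W=np.array([onz('w',p,.03,cal)[:2] for p in c]).astype(np.float32)
        r=cv2.boxPoints(cv2.minAreaRect(W)); a,b=r[1]-r[0],r[2]-r[1]; L=a if np.hypot(*a)>np.hypot(*b) else b
        if L[0]<0: L=-L
        print(ce[k].round(),'c',r.mean(0),'LxW',np.hypot(*a),np.hypot(*b),'yaw',np.degrees(np.arctan2(L[1],L[0])))
E
python3 -c "
from seg import *
seg('pics/w4.png',pickle.load(open('cal4.pkl','rb')),(.365,.635,-.405,-.135))
from plan import *
rows([(.57,-.18,.10,90,60,0),(.57,-.18,.014,90,60,0),(.57,-.18,.014,90,20,6)])"
```

```text
[225.  88.] c [ 0.4351 -0.2741] LxW 0.037056156 0.11962629 yaw 6.1164637
[287.  79.] c [ 0.4223 -0.1915] LxW 0.03778293 0.06283662 yaw 6.2940674
[159.  92.] c [ 0.4375 -0.3624] LxW 0.044294205 0.062055636 yaw 0.58264214
[294. 181.] c [ 0.5612 -0.1776] LxW 0.0368549 0.12416736 yaw 4.0322585
[172. 186.] c [ 0.5699 -0.3545] LxW 0.041402705 0.10779251 yaw 1.001586
[-0.22, 0.2, 0.86, -0.02, -0.01, 0.01, 60, -0.22, 0.19, 0.86, -0.02, -0.02, 0, 60, -0.22, 0.2, 0.86, -0.02, -0.01, 0.01, 60, -0.21, 0.19, 0.85, -0.02, -0.02, 0.01, 60, -0.21, 0.19, 0.87, -0.02, -0.01, 0, 60, -0.22, 0.19, 0.86, -0.02, -0.02, 0.01, 60, -0.21, 0.19, 0.86, -0.02, -0.01, 0.01, 60, -0.21, 0.19, 0.86, -0.02, -0.02, 0.01, 60, 0, 0, 0.96, 0, 0, 0, 60, 0, 0, 0.95, 0, 0, 0, 60, 0, 0, 0.96, 0, 0, 0, 60, 0, 0, 0, 0, 0, 0, 20]
[0, 0, 0, 0, 0, 0, 20, 0, 0, 0, 0, 0, 0, 20, 0, 0, 0, 0, 0, 0, 20, 0, 0, 0, 0, 0, 0, 20, 0, 0, 0, 0, 0, 0, 20]
```

Call:
{"method": "apply_moves", "body": {
  "steps": [-0.2, 0.22, 0.9, -0.16, -0.12, -0.67, 60, -0.2, 0.22, 0.9, 0, 0, 0, 60, -0.2, 0.22, 0.9, 0, 0, 0, 60, -0.2, 0.22, 0.9, 0, 0, 0, 60, -0.2, 0.22, 0.9, 0, 0, 0, 60, -0.2, 0.22, 0.9, 0, 0, 0, 60, -0.2, 0.22, 0.9, 0, 0, 0, 60, 0, 0, 0.9, 0, 0, 0, 60, 0, 0, 0.5, 0, 0, 0, 60, 0, 0, 0, 0, 0, 0, 60]
}}

```text
t: 14.23
tool_pos: [0.5552, -0.1746, 0.0708]
orientation: [0.119, -3.132, -0.007]
force: [-0.9, 0.7, -0.5]
opening: 0.0555
gripper_force: 0.0
```

```bash
python3 st.py
```

```text
14.23 [ 0.5552 -0.1746  0.0708] op 0.0555 0.0 F [-0.8693  0.7458 -0.5074] q [-0.3933  0.2083  1.6793  0.0008  1.2627 -2.0402]
[[-0.9971 -0.0757  0.0074]
 [-0.0757  0.9971  0.0046]
 [-0.0077  0.0041 -1.    ]]
```

Call:
{"method": "apply_moves", "body": {
  "steps": [-0.22, -0.1, 0.8, 0, 0, 0, 60, 0, 0, 0.7, 0, 0, 0, 60, 0, 0, 0.4, 0, 0, 0, 60, 0, 0, 0, 0, 0, 0, 20, 0, 0, 0, 0, 0, 0, 20, 0, 0, 0, 0, 0, 0, 20, 0, 0, 0, 0, 0, 0, 20, 0, 0, 0, 0, 0, 0, 20, 0, 0, 0, 0, 0, 0, 20],
  "grip_force": 30
}}

```text
t: 14.98
tool_pos: [0.566, -0.1794, 0.0202]
orientation: [-0.117, 3.138, 0.001]
force: [-1.3, -0.3, 6.9]
opening: 0.0355
gripper_force: 30.0
```

```bash
python3 st.py; python3 -c "
from plan import *
rows([(.562,-.178,.22,94,20,0),(.38,.245,.22,0,20,0)])
rows([(.38,.245,.03,0,20,0)],(.38,.245,.22,0))"
```

```text
14.98 [ 0.566  -0.1794  0.0202] op 0.0355 29.983017146587372 F [-1.3481 -0.3143  6.8926] q [-0.3939  0.2921  1.6822  0.001   1.1661 -2.0398]
[[-0.9972 -0.0746 -0.0015]
 [-0.0746  0.9972  0.0003]
 [ 0.0014  0.0004 -1.    ]]
[0.02, 0.01, -0.95, 0, 0, 0.01, 20, 0.01, 0.01, -0.95, 0, 0, 0, 20, 0.02, 0.01, -0.95, 0, 0.01, 0.01, 20, 0.02, 0, -0.96, 0, 0, 0.01, 20, 0.02, 0.01, -0.95, 0, 0, 0, 20, 0.02, 0.01, -0.95, 0, 0, 0.01, 20, 0.01, 0.01, -0.95, 0, 0, 0.01, 20, 0.32, 0.91, 0, 0, 0, 0.98, 20, 0.41, 0.86, 0, 0, 0, 0.98, 20, 0.49, 0.83, 0, 0, 0, 0.98, 20, 0.58, 0.76, 0, 0, 0, 0.98, 20, 0.65, 0.71, 0, 0, 0, 0.97, 20]
[0.72, 0.63, 0, 0, 0, 0.98, 20, 0.78, 0.56, 0, 0, 0, 0.98, 20, 0.83, 0.47, 0, 0, 0, 0.98, 20, 0.88, 0.39, 0, 0, 0, 0.98, 20, 0.92, 0.29, 0, 0, 0, 0.98, 20, 0.93, 0.2, 0, 0, 0, 0.98, 20, 0.96, 0.1, 0, 0, 0, 0.98, 20, 0.96, 0, 0, 0, 0, 0.98, 20, 0.95, -0.09, 0, 0, 0, 0.98, 20, 0.94, -0.2, 0, 0, 0, 0.97, 20, 0.92, -0.28, 0, 0, 0, 0.98, 20]
[0, 0, 0.9, 0, 0, 0, 20, 0, 0, 0.91, 0, 0, 0, 20, 0, 0, 0.9, 0, 0, 0, 20, 0, 0, 0.91, 0, 0, 0, 20, 0, 0, 0.9, 0, 0, 0, 20, 0, 0, 0.91, 0, 0, 0, 20, 0, 0, 0.9, 0, 0, 0, 20]
```

Call:
{"method": "apply_moves", "body": {
  "steps": [0, 0, -0.5, 0, 0, 0, 20, 0, 0, -0.95, 0, 0, 0, 20, 0, 0, -0.95, 0, 0, 0, 20, 0, 0, -0.95, 0, 0, 0, 20, 0, 0, -0.95, 0, 0, 0, 20, 0, 0, -0.95, 0, 0, 0, 20, 0, 0, -0.95, 0, 0, 0, 20, 0.32, 0.91, 0, 0, 0, 0.98, 20, 0.41, 0.86, 0, 0, 0, 0.98, 20, 0.49, 0.83, 0, 0, 0, 0.98, 20, 0.58, 0.76, 0, 0, 0, 0.98, 20, 0.65, 0.71, 0, 0, 0, 0.97, 20],
  "grip_force": 40
}}

```text
t: 15.98
tool_pos: [0.5068, -0.0463, 0.205]
orientation: [-0.69, -3.064, -0.002]
force: [0.4, 0.7, -1.6]
opening: 0.0352
gripper_force: 40.0
```

Call:
{"method": "apply_moves", "body": {
  "steps": [0.72, 0.63, 0, 0, 0, 0.98, 20, 0.78, 0.56, 0, 0, 0, 0.98, 20, 0.83, 0.47, 0, 0, 0, 0.98, 20, 0.88, 0.39, 0, 0, 0, 0.98, 20, 0.92, 0.29, 0, 0, 0, 0.98, 20, 0.93, 0.2, 0, 0, 0, 0.98, 20, 0.96, 0.1, 0, 0, 0, 0.98, 20, 0.96, 0, 0, 0, 0, 0.98, 20, 0.95, -0.09, 0, 0, 0, 0.98, 20, 0.94, -0.2, 0, 0, 0, 0.97, 20, 0.92, -0.28, 0, 0, 0, 0.98, 20, 0, 0, 0, 0, 0, 0, 20]
}}

```text
t: 16.98
tool_pos: [0.3789, 0.2465, 0.2057]
orientation: [-2.219, -2.219, -0.003]
force: [1.1, -0.2, -0.3]
opening: 0.0352
gripper_force: 40.0
```

```bash
python3 st.py; python3 -c "
from plan import *
rows([(.38,.245,.03,0,20,0)])"
```

```text
16.98 [0.3789 0.2465 0.2057] op 0.0352 39.98468041419983 F [ 1.09   -0.1534 -0.3074] q [ 0.4601 -0.2768  1.8992  0.0038  1.5184  0.4597]
[[-0.0002  1.      0.0038]
 [ 1.      0.0002 -0.001 ]
 [-0.001   0.0038 -1.    ]]
[-0.01, 0.01, 0.84, 0, -0.01, 0, 20, -0.01, 0, 0.83, 0, 0, 0, 20, -0.01, 0.01, 0.84, 0, -0.01, 0, 20, -0.01, 0, 0.84, -0.01, 0, 0, 20, -0.01, 0.01, 0.83, 0, -0.01, 0, 20, 0, 0.01, 0.84, 0, 0, 0, 20, -0.01, 0, 0.84, 0, -0.01, 0, 20]
```

Call:
{"method": "apply_moves", "body": {
  "steps": [0, 0, 0.94, 0, 0, 0, 20, 0, 0, 0.94, 0, 0, 0, 20, 0, 0, 0.94, 0, 0, 0, 20, 0, 0, 0.94, 0, 0, 0, 20, 0, 0, 0.94, 0, 0, 0, 20, 0, 0, 0.94, 0, 0, 0, 20, 0, 0, 0, 0, 0, 0, 20, 0, 0, 0, 0, 0, 0, 52, 0, 0, 0, 0, 0, 0, 52, 0, 0, 0, 0, 0, 0, 52, 0, 0, -0.6, 0, 0, 0, 52, 0, 0, -0.95, 0, 0, 0, 52]
}}

```text
t: 17.98
tool_pos: [0.3795, 0.2424, 0.0822]
orientation: [-2.213, -2.226, 0.004]
force: [0.6, -0.3, 0.3]
opening: 0.0483
gripper_force: 0.0
```

Call:
{"method": "apply_moves", "body": {
  "steps": [0, 0, -0.95, 0, 0, 0, 60, 0, 0, -0.95, 0, 0, 0, 60, 0, 0, -0.95, 0, 0, 0, 60, 0, 0, -0.95, 0, 0, 0, 60, 0, 0, -0.3, 0, 0, 0, 60, 0, 0, 0, 0, 0, 0, 60]
}}

```text
t: 18.48
tool_pos: [0.3832, 0.2441, 0.2105]
orientation: [2.214, 2.227, 0.014]
force: [-0.0, 1.0, 0.7]
opening: 0.0556
gripper_force: 0.0
```

```bash
python3 st.py
python3 - <<'E'
from h import *
np.set_printoptions(precision=3,suppress=True)
a=snap('side','s5');b=snap('scene','c5');cv2.imwrite('pics/m5.png',np.hstack([cv2.resize(a,(400,300)),cv2.resize(b,(400,300))])[:,:,::-1])
for c in('side','scene'):
  for th,z in [('block_1',0.004),('offcut_1',.004),('scrap_bin',0)]:
    for d in eyes.place_of(c,th)[:6]:
        if d['conf']>.3: print(c,th,round(d['conf'],2),np.round(d['xy'],0),onz(c,d['xy'],z)[:2])
from plan import rows
rows([(.572,-.3555,.2,91,60,0)])
E
```

```text
18.48 [0.3832 0.2441 0.2105] op 0.0556 0.0 F [-0.0166  0.9727  0.7427] q [ 0.4527 -0.2807  1.8936  0.0018  1.52    0.4468]
[[-0.0059  1.      0.0054]
 [ 1.      0.0058  0.007 ]
 [ 0.007   0.0054 -1.    ]]
side block_1 0.83 [365. 331.] [ 0.568 -0.36 ]
side block_1 0.78 [289. 343.] [ 0.433 -0.277]
side block_1 0.47 [129. 237.] [0.374 0.243]
side offcut_1 0.96 [326. 372.] [ 0.437 -0.369]
side offcut_1 0.59 [257. 322.] [ 0.422 -0.194]
side scrap_bin 0.7 [241. 244.] [0.568 0.023]
scene block_1 0.77 [292. 166.] [0.372 0.249]
scene block_1 0.75 [114. 262.] [ 0.568 -0.36 ]
scene block_1 0.65 [138. 218.] [ 0.42  -0.272]
scene offcut_1 0.75 [104. 233.] [ 0.444 -0.367]
scene offcut_1 0.68 [170. 208.] [ 0.416 -0.182]
scene offcut_1 0.31 [353. 234.] [0.75  0.209]
scene scrap_bin 0.7 [255. 220.] [0.573 0.015]
[-0.95, 0.3, 0, 0, 0, -0.72, 60, -0.97, 0.23, 0.01, 0, 0, -0.72, 60, -0.99, 0.15, 0, 0, 0, -0.72, 60, -0.99, 0.08, 0.01, 0, -0.01, -0.72, 60, -1, 0, 0.01, 0, 0, -0.72, 60, -0.99, -0.07, 0, -0.01, 0, -0.72, 60, -0.99, -0.15, 0.01, 0, 0, -0.72, 60, -0.97, -0.22, 0, 0, 0, -0.72, 60, -0.95, -0.29, 0.01, 0, 0, -0.72, 60, -0.93, -0.36, 0, 0, 0, -0.72, 60, -0.9, -0.44, 0.01, 0, -0.01, -0.72, 60, -0.86, -0.5, 0.01, 0, 0, -0.72, 60]
[-0.83, -0.56, 0, 0, 0, -0.72, 60, -0.78, -0.62, 0.01, 0, 0, -0.72, 60, -0.72, -0.68, 0.01, -0.01, 0, -0.72, 60, -0.68, -0.73, 0, 0, 0, -0.72, 60, -0.62, -0.79, 0.01, 0, 0, -0.71, 60, -0.56, -0.82, 0, 0, 0, -0.72, 60, -0.49, -0.87, 0.01, 0, -0.01, -0.72, 60, -0.43, -0.9, 0.01, 0, 0, -0.72, 60, -0.36, -0.93, 0, 0, 0, -0.72, 60]
```

View pics/m5.png

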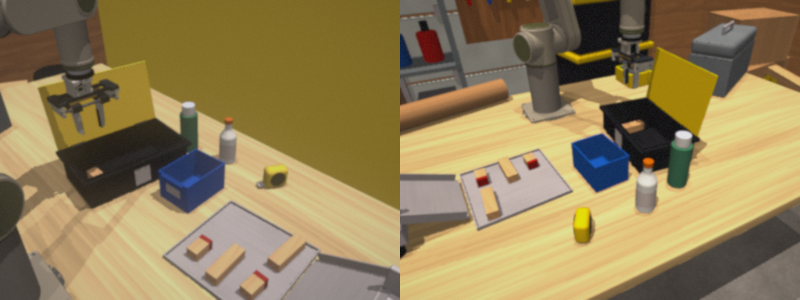

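One block lies in the tote (side half about 95,172); the rest of the tray and the bystanders are unchanged. On to the next block.

Call:
{"method": "apply_moves", "body": {
  "steps": [-0.95, 0.3, 0, 0, 0, -0.72, 60, -0.97, 0.23, 0.01, 0, 0, -0.72, 60, -0.99, 0.15, 0, 0, 0, -0.72, 60, -0.99, 0.08, 0.01, 0, -0.01, -0.72, 60, -1, 0, 0.01, 0, 0, -0.72, 60, -0.99, -0.07, 0, -0.01, 0, -0.72, 60, -0.99, -0.15, 0.01, 0, 0, -0.72, 60, -0.97, -0.22, 0, 0, 0, -0.72, 60, -0.95, -0.29, 0.01, 0, 0, -0.72, 60, -0.93, -0.36, 0, 0, 0, -0.72, 60, -0.9, -0.44, 0.01, 0, -0.01, -0.72, 60, -0.86, -0.5, 0.01, 0, 0, -0.72, 60]
}}

```text
t: 19.88
tool_pos: [0.4901, -0.1004, 0.202]
orientation: [-1.013, -2.973, -0.001]
force: [0.2, 0.1, -0.7]
opening: 0.0555
gripper_force: 0.0
```

Call:
{"method": "apply_moves", "body": {
  "steps": [-0.83, -0.56, 0, 0, 0, -0.72, 60, -0.78, -0.62, 0.01, 0, 0, -0.72, 60, -0.72, -0.68, 0.01, -0.01, 0, -0.72, 60, -0.68, -0.73, 0, 0, 0, -0.72, 60, -0.62, -0.79, 0.01, 0, 0, -0.71, 60, -0.56, -0.82, 0, 0, 0, -0.72, 60, -0.49, -0.87, 0.01, 0, -0.01, -0.72, 60, -0.43, -0.9, 0.01, 0, 0, -0.72, 60, -0.36, -0.93, 0, 0, 0, -0.72, 60, 0, 0, 0, 0, 0, 0, 60, 0, 0, 0, 0, 0, 0, 60]
}}

```text
t: 20.8
tool_pos: [0.572, -0.3563, 0.1991]
orientation: [0.023, -3.141, -0.004]
force: [0.3, 1.1, 0.2]
opening: 0.0558
gripper_force: 0.0
```

```bash
python3 st.py
python3 - <<'E'
from seg import *
cal=pickle.load(open('cal4.pkl','rb'))
for n,ps in {'far L':[(155,152),(160,225)],'far R':[(180,152),(187,222)],'A L':[(282,141),(285,222)],'A R':[(305,139),(308,221)],'off L':[(142,68),(145,104)],'off R':[(168,67),(176,104)]}.items():
    P=[onz('w',p,.034,cal) for p in ps]; d=P[1]-P[0]; print(n,P[0][:2],P[1][:2],np.degrees(np.arctan2(d[1],d[0])))
im=snap('wrist','w6'); cal=eyes.calibration('wrist')
for d in eyes.place_of('wrist','block_1')[:4]: print(d['conf'],d['xy'],onz('w',d['xy'],.004,cal))
seg('pics/w6.png',cal,(.365,.635,-.41,-.135))
cv2.imwrite('pics/w6c.png',im[100:384,80:440,::-1])
E
```

```text
20.8 [ 0.572  -0.3563  0.1991] op 0.0558 0.0 F [0.3128 1.1422 0.1681] q [-0.6343  0.3395  1.282   0.0021  1.5217 -2.22  ]
[[-0.9999 -0.0148  0.    ]
 [-0.0148  0.9999  0.0026]
 [-0.0001  0.0026 -1.    ]]
far L [ 0.5184 -0.3723] [ 0.6271 -0.3737] -0.7101204670221072
far R [ 0.5181 -0.3376] [ 0.6219 -0.3335] 2.27652504815021
A L [ 0.5017 -0.1966] [ 0.6202 -0.1893] 3.5625981192201124
A R [ 0.4988 -0.1654] [ 0.6182 -0.1557] 4.625207986857303
off L [ 0.4094 -0.3798] [ 0.4542 -0.3802] -0.5060928720095295
off R [ 0.4078 -0.3462] [ 0.4538 -0.3389] 8.92542641334631
0.81 [259.5, 169.0] [ 0.5787 -0.3532  0.004 ]
0.77 [339.7, 34.1] [ 0.4361 -0.2733  0.004 ]
[251.  34.] c [ 0.4414 -0.3638] LxW 0.036948398 0.056702107 yaw 0.89286643
[344.  46.] c [ 0.4526 -0.2739] LxW 0.04104067 0.08543033 yaw 5.8208027
[431.  26.] c [ 0.4326 -0.1936] LxW 0.049541067 0.046303097 yaw -84.88709
[257. 167.] c [ 0.5708 -0.3568] LxW 0.03573016 0.10731021 yaw 1.5474956
```

View pics/w6.png

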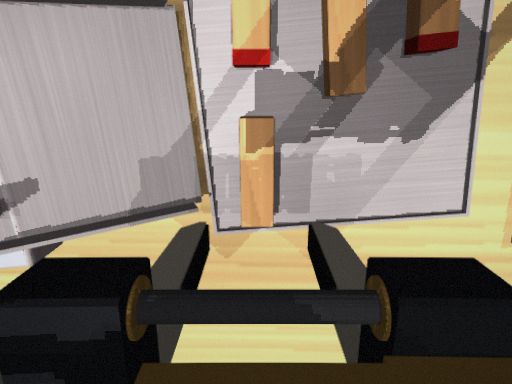

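The block lies at (257,170) right under the fingers, nearly aligned.

Call:
{"method": "apply_moves", "body": {
  "steps": [-0.1, 0.03, 0.95, 0, 0, 0, 60, 0, 0, 0.95, 0, 0, 0, 60, 0, 0, 0.95, 0, 0, 0, 60, 0, 0, 0.95, 0, 0, 0, 60, 0, 0, 0.95, 0, 0, 0, 60, 0, 0, 0.9, 0, 0, 0, 60, 0, 0, 0.5, 0, 0, 0, 60, 0, 0, 0, 0, 0, 0, 60]
}}

```text
t: 21.57
tool_pos: [0.5734, -0.351, 0.0123]
orientation: [0.028, -3.138, -0.008]
force: [-1.2, 0.9, 0.4]
opening: 0.0555
gripper_force: 0.0
```

Call:
{"method": "apply_moves", "body": {
  "steps": [0, 0, 0, 0, 0, 0, 20, 0, 0, 0, 0, 0, 0, 20, 0, 0, 0, 0, 0, 0, 20, 0, 0, 0, 0, 0, 0, 20, 0, 0, 0, 0, 0, 0, 20, 0, 0, 0, 0, 0, 0, 20]
}}

```text
t: 22.07
tool_pos: [0.5776, -0.3553, 0.0196]
orientation: [-0.027, 3.136, -0.002]
force: [-1.0, 1.8, 7.4]
opening: 0.0355
gripper_force: 40.0
```

```bash
python3 st.py; python3 -c "
from plan import *
s=robot.read_state()['tool_pos']
rows([(s[0],s[1],.22,91,20,0),(.465,.245,.22,0,20,0)])"
```

```text
22.07 [ 0.5776 -0.3553  0.0196] op 0.0355 40.00308036804199 F [-0.9942  1.7746  7.4059] q [-0.6282  0.4929  1.4251  0.0023  1.2181 -2.2168]
[[-0.9998 -0.017  -0.0057]
 [-0.017   0.9999 -0.0016]
 [ 0.0057 -0.0015 -1.    ]]
[-0.01, 0, -0.95, 0, 0.01, 0, 20, 0, 0, -0.96, 0, 0.01, 0, 20, 0, 0, -0.95, -0.01, 0, 0, 20, -0.01, -0.01, -0.96, 0, 0.01, 0, 20, 0, 0, -0.95, 0, 0.01, 0, 20, 0, 0, -0.96, 0, 0.01, 0, 20, 0, 0, -0.95, -0.01, 0, 0, 20, 0.16, 0.96, 0, 0, 0, 0.72, 20, 0.24, 0.94, 0, 0, 0, 0.72, 20, 0.3, 0.92, 0, 0, 0, 0.73, 20, 0.37, 0.89, 0, 0, 0, 0.72, 20, 0.44, 0.87, 0, 0, 0, 0.72, 20]
[0.51, 0.82, 0, 0, 0, 0.72, 20, 0.56, 0.79, 0, 0, 0, 0.72, 20, 0.63, 0.75, 0, 0, 0, 0.73, 20, 0.67, 0.69, 0, 0, 0, 0.72, 20, 0.73, 0.64, 0, 0, 0, 0.72, 20, 0.77, 0.58, 0, 0, 0, 0.72, 20, 0.82, 0.53, 0, 0, 0, 0.72, 20, 0.85, 0.46, 0, 0, 0, 0.73, 20, 0.89, 0.39, 0.01, 0, 0, 0.72, 20, 0.91, 0.33, 0, 0, 0, 0.72, 20, 0.94, 0.26, 0, 0, 0, 0.72, 20, 0.95, 0.18, 0, 0, 0, 0.72, 20]
[0.96, 0.12, 0, 0, 0, 0.73, 20, 0.97, 0.04, 0, 0, 0, 0.72, 20, 0.97, -0.04, 0, 0, 0, 0.72, 20, 0.96, -0.1, 0, 0, 0, 0.72, 20]
```

Call:
{"method": "apply_moves", "body": {
  "steps": [0, 0, -0.6, 0, 0, 0, 20, 0, 0, -0.96, 0, 0, 0, 20, 0, 0, -0.96, 0, 0, 0, 20, 0, 0, -0.96, 0, 0, 0, 20, 0, 0, -0.96, 0, 0, 0, 20, 0, 0, -0.96, 0, 0, 0, 20, 0, 0, -0.96, 0, 0, 0, 20, 0.16, 0.96, -0.1, 0, 0, 0.72, 20, 0.24, 0.94, -0.1, 0, 0, 0.72, 20, 0.3, 0.92, 0, 0, 0, 0.73, 20, 0.37, 0.89, 0, 0, 0, 0.72, 20, 0.44, 0.87, 0, 0, 0, 0.72, 20]
}}

```text
t: 23.07
tool_pos: [0.5487, -0.2103, 0.2146]
orientation: [0.57, 3.086, 0.001]
force: [0.6, 0.8, -0.1]
opening: 0.0356
gripper_force: 40.0
```

Call:
{"method": "apply_moves", "body": {
  "steps": [0.51, 0.82, 0, 0, 0, 0.72, 20, 0.56, 0.79, 0, 0, 0, 0.72, 20, 0.63, 0.75, 0, 0, 0, 0.73, 20, 0.67, 0.69, 0, 0, 0, 0.72, 20, 0.73, 0.64, 0, 0, 0, 0.72, 20, 0.77, 0.58, 0, 0, 0, 0.72, 20, 0.82, 0.53, 0, 0, 0, 0.72, 20, 0.85, 0.46, 0, 0, 0, 0.73, 20, 0.89, 0.39, 0.01, 0, 0, 0.72, 20, 0.91, 0.33, 0, 0, 0, 0.72, 20, 0.94, 0.26, 0, 0, 0, 0.72, 20, 0.95, 0.18, 0, 0, 0, 0.72, 20]
}}

```text
t: 24.07
tool_pos: [0.4841, 0.1331, 0.2145]
orientation: [1.864, 2.526, 0.005]
force: [-0.2, -0.7, -0.5]
opening: 0.0356
gripper_force: 40.0
```

Call:
{"method": "apply_moves", "body": {
  "steps": [0.96, 0.12, 0, 0, 0, 0.73, 20, 0.97, 0.04, 0, 0, 0, 0.72, 20, 0.97, -0.04, 0, 0, 0, 0.72, 20, 0.96, -0.1, 0, 0, 0, 0.72, 20, 0, 0, 0, 0, 0, 0, 20, 0, 0, 0, 0, 0, 0, 20]
}}

```text
t: 24.57
tool_pos: [0.4627, 0.2472, 0.2142]
orientation: [2.216, 2.225, 0.005]
force: [0.1, -1.9, -0.6]
opening: 0.0355
gripper_force: 40.0
```

```bash
python3 st.py
```

```text
24.57 [0.4627 0.2472 0.2142] op 0.0355 39.999595284461975 F [ 0.1375 -1.9322 -0.5765] q [ 0.3929 -0.0756  1.7061 -0.0001  1.5077  0.3892]
[[-0.0038  1.      0.0011]
 [ 1.      0.0038  0.0032]
 [ 0.0031  0.0011 -1.    ]]
```

Call:
{"method": "apply_moves", "body": {
  "steps": [0, 0, 0.97, 0, 0, 0, 20, 0, 0, 0.97, 0, 0, 0, 20, 0, 0, 0.97, 0, 0, 0, 20, 0, 0, 0.97, 0, 0, 0, 20, 0, 0, 0.97, 0, 0, 0, 20, 0, 0, 0.97, 0, 0, 0, 20, 0, 0, 0, 0, 0, 0, 20, 0, 0, 0, 0, 0, 0, 50, 0, 0, 0, 0, 0, 0, 50, 0, 0, 0, 0, 0, 0, 50, 0, 0, -0.6, 0, 0, 0, 50, 0, 0, -0.95, 0, 0, 0, 52]
}}

```text
t: 25.57
tool_pos: [0.4623, 0.2455, 0.0853]
orientation: [2.221, 2.222, -0.0]
force: [0.2, 1.0, 0.1]
opening: 0.0478
gripper_force: 0.0
```

Call:
{"method": "apply_moves", "body": {
  "steps": [0, 0, -0.95, 0, 0, 0, 60, 0, 0, -0.95, 0, 0, 0, 60, 0, 0, -0.95, 0, 0, 0, 60, 0, 0, -0.95, 0, 0, 0, 60, 0, 0, -0.3, 0, 0, 0, 60, 0, 0, 0, 0, 0, 0, 60]
}}

```text
t: 26.07
tool_pos: [0.4657, 0.247, 0.2142]
orientation: [2.217, 2.219, 0.017]
force: [0.3, 0.5, -0.0]
opening: 0.0556
gripper_force: 0.0
```

```bash
python3 st.py
python3 - <<'E'
from h import *
np.set_printoptions(precision=3,suppress=True)
a=snap('side','s7');b=snap('scene','c7')
for c in('side','scene'):
  for th,z in [('block_1',0.004),('offcut_1',.004),('scrap_bin',0)]:
    for d in eyes.place_of(c,th)[:6]:
        if d['conf']>.3: print(c,th,round(d['conf'],2),np.round(d['xy'],0),onz(c,d['xy'],z)[:2])
from plan import rows
rows([(.436,-.274,.2,96,60,0)])
E
```

```text
26.07 [0.4657 0.247  0.2142] op 0.0556 0.0 F [ 0.3491  0.4968 -0.0374] q [ 0.3905 -0.0775  1.7079 -0.0001  1.4991  0.3899]
[[-0.0006  1.      0.0045]
 [ 0.9999  0.0005  0.0112]
 [ 0.0112  0.0045 -0.9999]]
side block_1 0.82 [289. 341.] [ 0.437 -0.274]
side block_1 0.65 [159. 225.] [0.459 0.232]
side offcut_1 0.76 [326. 369.] [ 0.443 -0.365]
side offcut_1 0.44 [289. 205.] [0.781 0.059]
side scrap_bin 0.73 [242. 245.] [0.568 0.021]
scene block_1 0.87 [303. 178.] [0.455 0.241]
scene block_1 0.86 [295. 169.] [0.392 0.249]
scene block_1 0.57 [136. 217.] [ 0.411 -0.276]
scene offcut_1 0.83 [106. 231.] [ 0.436 -0.362]
scene offcut_1 0.6 [165. 206.] [ 0.398 -0.191]
scene scrap_bin 0.68 [255. 217.] [0.56 0.02]
[-0.96, -0.05, 0.01, 0, 0, -0.89, 60, -0.96, -0.14, 0.02, 0, 0, -0.89, 60, -0.93, -0.22, 0.01, 0, 0, -0.89, 60, -0.91, -0.32, 0.01, 0, 0, -0.88, 60, -0.88, -0.39, 0.01, 0, 0, -0.89, 60, -0.84, -0.48, 0.02, 0, 0, -0.89, 60, -0.79, -0.55, 0.01, 0, 0, -0.89, 60, -0.74, -0.62, 0.01, 0, 0, -0.89, 60, -0.67, -0.69, 0.02, 0, 0, -0.89, 60, -0.61, -0.75, 0.01, 0, 0, -0.89, 60, -0.53, -0.8, 0.01, 0, 0, -0.89, 60, -0.46, -0.85, 0.01, 0, 0, -0.88, 60]
[-0.38, -0.88, 0.02, 0, 0, -0.89, 60, -0.29, -0.92, 0.01, 0, 0, -0.89, 60, -0.21, -0.94, 0.01, 0, 0, -0.89, 60, -0.12, -0.96, 0.02, 0, 0, -0.89, 60, -0.03, -0.96, 0.01, 0, 0, -0.89, 60, 0.06, -0.96, 0.01, 0, 0, -0.89, 60]
```

Call:
{"method": "apply_moves", "body": {
  "steps": [-0.96, -0.05, 0.01, 0, 0, -0.89, 60, -0.96, -0.14, 0.02, 0, 0, -0.89, 60, -0.93, -0.22, 0.01, 0, 0, -0.89, 60, -0.91, -0.32, 0.01, 0, 0, -0.88, 60, -0.88, -0.39, 0.01, 0, 0, -0.89, 60, -0.84, -0.48, 0.02, 0, 0, -0.89, 60, -0.79, -0.55, 0.01, 0, 0, -0.89, 60, -0.74, -0.62, 0.01, 0, 0, -0.89, 60, -0.67, -0.69, 0.02, 0, 0, -0.89, 60, -0.61, -0.75, 0.01, 0, 0, -0.89, 60, -0.53, -0.8, 0.01, 0, 0, -0.89, 60, -0.46, -0.85, 0.01, 0, 0, -0.88, 60]
}}

```text
t: 27.47
tool_pos: [0.4448, -0.1018, 0.203]
orientation: [0.7, 3.061, 0.002]
force: [-0.2, 0.0, -0.0]
opening: 0.0553
gripper_force: 0.0
```

Call:
{"method": "apply_moves", "body": {
  "steps": [-0.38, -0.88, 0.02, 0, 0, -0.89, 60, -0.29, -0.92, 0.01, 0, 0, -0.89, 60, -0.21, -0.94, 0.01, 0, 0, -0.89, 60, -0.12, -0.96, 0.02, 0, 0, -0.89, 60, -0.03, -0.96, 0.01, 0, 0, -0.89, 60, 0.06, -0.96, 0.01, 0, 0, -0.89, 60, 0, 0, 0, 0, 0, 0, 60, 0, 0, 0, 0, 0, 0, 60]
}}

```text
t: 28.13
tool_pos: [0.436, -0.2744, 0.2001]
orientation: [-0.16, 3.136, 0.003]
force: [-0.5, 0.0, -0.2]
opening: 0.056
gripper_force: 0.0
```

```bash
python3 st.py
python3 - <<'E'
from seg import *
im=snap('wrist','w8'); cal=eyes.calibration('wrist')
for th in('block_1','offcut_1'):
  for d in eyes.place_of('wrist',th)[:4]: print(th,d['conf'],d['xy'],onz('w',d['xy'],.004,cal))
E
```

```text
28.13 [ 0.436  -0.2744  0.2001] op 0.056 0.0 F [-0.465   0.0033 -0.1897] q [-0.6629 -0.0907  1.7461  0.0022  1.4867 -2.3355]
[[-0.9948 -0.1015 -0.0011]
 [-0.1015  0.9948  0.0019]
 [ 0.0009  0.002  -1.    ]]
block_1 0.86 [257.7, 164.0] [ 0.4373 -0.2736  0.004 ]
offcut_1 0.93 [331.4, 155.7] [ 0.4192 -0.1909  0.004 ]
offcut_1 0.66 [178.2, 156.8] [ 0.4382 -0.3648  0.004 ]
```

Call:
{"method": "apply_moves", "body": {
  "steps": [0, 0, 0.95, 0, 0, 0, 60, 0, 0, 0.95, 0, 0, 0, 60, 0, 0, 0.95, 0, 0, 0, 60, 0, 0, 0.95, 0, 0, 0, 60, 0, 0, 0.95, 0, 0, 0, 60, 0, 0, 0.9, 0, 0, 0, 60, 0, 0, 0.5, 0, 0, 0, 60, 0, 0, 0, 0, 0, 0, 60, 0, 0, 0, 0, 0, 0, 20, 0, 0, 0, 0, 0, 0, 20, 0, 0, 0, 0, 0, 0, 20, 0, 0, 0, 0, 0, 0, 20]
}}

```text
t: 29.28
tool_pos: [0.4385, -0.2741, 0.0185]
orientation: [-0.165, 3.132, -0.002]
force: [0.5, 1.2, 4.3]
opening: 0.0358
gripper_force: 40.0
```

Call:
{"method": "apply_moves", "body": {
  "steps": [0, 0, 0, 0, 0, 0, 20, 0, 0, 0, 0, 0, 0, 20]
}}

```text
t: 29.45
tool_pos: [0.4385, -0.2741, 0.0184]
orientation: [-0.165, 3.132, -0.002]
force: [-0.4, 2.1, 7.2]
opening: 0.0355
gripper_force: 40.0
```

```bash
python3 st.py; python3 -c "
from plan import *
s=robot.read_state()['tool_pos']
rows([(s[0],s[1],.22,96,20,0),(.55,.24,.22,0,20,0)])"
```

```text
29.45 [ 0.4385 -0.2741  0.0184] op 0.0355 40.00132977962494 F [-0.4339  2.1091  7.207 ] q [-0.6597  0.1009  1.9057  0.0027  1.1307 -2.3366]
[[-0.9945 -0.1048 -0.0049]
 [-0.1048  0.9945 -0.0013]
 [ 0.005  -0.0007 -1.    ]]
[0, 0, -0.96, 0, 0.01, 0, 20, -0.01, 0, -0.96, 0, 0, 0, 20, 0, 0, -0.96, -0.01, 0.01, 0, 20, 0, 0, -0.96, 0, 0.01, 0, 20, -0.01, 0, -0.96, 0, 0, 0, 20, 0, 0, -0.96, 0, 0.01, 0, 20, 0, 0, -0.96, 0, 0.01, 0, 20, -0.31, 0.92, 0, 0, 0, 0.89, 20, -0.21, 0.95, 0, 0, 0, 0.89, 20, -0.13, 0.97, 0, 0, 0, 0.89, 20, -0.04, 0.97, 0, 0, 0, 0.89, 20, 0.05, 0.98, 0, 0, 0, 0.89, 20]
[0.15, 0.96, 0, 0, 0, 0.88, 20, 0.23, 0.94, 0, 0, 0, 0.89, 20, 0.32, 0.93, 0, 0, 0, 0.89, 20, 0.4, 0.88, 0, 0, 0, 0.89, 20, 0.48, 0.85, 0, 0, 0, 0.89, 20, 0.56, 0.79, 0, 0, 0, 0.89, 20, 0.63, 0.75, 0, 0, 0, 0.89, 20, 0.7, 0.67, 0, 0, 0, 0.89, 20, 0.76, 0.62, 0, 0, 0, 0.89, 20, 0.81, 0.53, 0, 0, 0, 0.89, 20, 0.86, 0.46, 0, 0, 0, 0.88, 20, 0.9, 0.38, 0, 0, 0, 0.89, 20]
[0.93, 0.3, 0, 0, 0, 0.89, 20]
```

Call:
{"method": "apply_moves", "body": {
  "steps": [0, 0, -0.7, 0, 0, 0, 20, 0, 0, -0.96, 0, 0, 0, 20, 0, 0, -0.96, 0, 0, 0, 20, 0, 0, -0.96, 0, 0, 0, 20, 0, 0, -0.96, 0, 0, 0, 20, 0, 0, -0.96, 0, 0, 0, 20, 0, 0, -0.96, 0, 0, 0, 20, -0.31, 0.92, -0.1, 0, 0, 0.89, 20, -0.21, 0.95, -0.1, 0, 0, 0.89, 20, -0.13, 0.97, 0, 0, 0, 0.89, 20, -0.04, 0.97, 0, 0, 0, 0.89, 20, 0.05, 0.98, 0, 0, 0, 0.89, 20]
}}

```text
t: 30.45
tool_pos: [0.468, -0.1296, 0.2174]
orientation: [0.572, 3.086, 0.001]
force: [-0.4, -0.3, -0.8]
opening: 0.0356
gripper_force: 40.0
```

Call:
{"method": "apply_moves", "body": {
  "steps": [0.15, 0.96, 0, 0, 0, 0.88, 20, 0.23, 0.94, 0, 0, 0, 0.89, 20, 0.32, 0.93, 0, 0, 0, 0.89, 20, 0.4, 0.88, 0, 0, 0, 0.89, 20, 0.48, 0.85, 0, 0, 0, 0.89, 20, 0.56, 0.79, 0, 0, 0, 0.89, 20, 0.63, 0.75, 0, 0, 0, 0.89, 20, 0.7, 0.67, 0, 0, 0, 0.89, 20, 0.76, 0.62, 0, 0, 0, 0.89, 20, 0.81, 0.53, 0, 0, 0, 0.89, 20, 0.86, 0.46, 0, 0, 0, 0.88, 20, 0.9, 0.38, 0, 0, 0, 0.89, 20]
}}

```text
t: 31.45
tool_pos: [0.542, 0.2134, 0.2176]
orientation: [2.12, 2.317, 0.005]
force: [-0.1, 0.0, -1.0]
opening: 0.0357
gripper_force: 40.0
```

Call:
{"method": "apply_moves", "body": {
  "steps": [0.93, 0.3, 0, 0, 0, 0.89, 20, 0, 0, 0, 0, 0, 0, 20, 0, 0, 0, 0, 0, 0, 20]
}}

```text
t: 31.7
tool_pos: [0.548, 0.2418, 0.2171]
orientation: [2.217, 2.224, 0.003]
force: [-0.8, -0.5, -0.3]
opening: 0.0356
gripper_force: 40.0
```

```bash
python3 st.py
```

```text
31.7 [0.548  0.2418 0.2171] op 0.0356 39.99544680118561 F [-0.762  -0.4637 -0.2676] q [0.33   0.1259 1.4958 0.     1.5174 0.3269]
[[-0.003   1.      0.0008]
 [ 1.      0.003   0.0023]
 [ 0.0023  0.0008 -1.    ]]
```

Call:
{"method": "apply_moves", "body": {
  "steps": [0, 0, 0.97, 0, 0, 0, 20, 0, 0, 0.97, 0, 0, 0, 20, 0, 0, 0.97, 0, 0, 0, 20, 0, 0, 0.97, 0, 0, 0, 20, 0, 0, 0.97, 0, 0, 0, 20, 0, 0, 0.97, 0, 0, 0, 20, 0, 0, 0.15, 0, 0, 0, 20, 0, 0, 0, 0, 0, 0, 50, 0, 0, 0, 0, 0, 0, 50, 0, 0, 0, 0, 0, 0, 50, 0, 0, -0.6, 0, 0, 0, 50, 0, 0, -0.95, 0, 0, 0, 52]
}}

```text
t: 32.7
tool_pos: [0.5474, 0.2401, 0.0842]
orientation: [-2.221, -2.222, 0.0]
force: [-0.2, 0.0, -0.3]
opening: 0.0482
gripper_force: 0.0
```

Call:
{"method": "apply_moves", "body": {
  "steps": [0, 0, -0.95, 0, 0, 0, 60, 0, 0, -0.95, 0, 0, 0, 60, 0, 0, -0.95, 0, 0, 0, 60, 0, 0, -0.95, 0, 0, 0, 60, 0, 0, -0.3, 0, 0, 0, 60, 0, 0, 0, 0, 0, 0, 60]
}}

```text
t: 33.2
tool_pos: [0.5511, 0.2415, 0.2139]
orientation: [2.217, 2.218, 0.018]
force: [0.4, 0.2, -0.4]
opening: 0.0556
gripper_force: 0.0
```

```bash
python3 st.py
python3 - <<'E'
from h import *
np.set_printoptions(precision=3,suppress=True)
a=snap('side','s9');b=snap('scene','c9')
for c in('side','scene'):
  for th,z in [('block_1',0.004),('offcut_1',.004),('scrap_bin',0)]:
    for d in eyes.place_of(c,th)[:6]:
        if d['conf']>.3: print(c,th,round(d['conf'],2),np.round(d['xy'],0),onz(c,d['xy'],z)[:2])
from plan import rows
rows([(.42,-.191,.2,96,60,0)])
E
```

```text
33.2 [0.5511 0.2415 0.2139] op 0.0556 0.0 F [ 0.4483  0.1785 -0.3859] q [0.3277 0.1241 1.5038 0.0001 1.501  0.3272]
[[-0.0005  1.      0.0041]
 [ 0.9999  0.0005  0.012 ]
 [ 0.012   0.0041 -0.9999]]
side block_1 0.61 [158. 223.] [0.461 0.242]
side block_1 0.6 [183. 210.] [0.546 0.243]
side block_1 0.59 [129. 234.] [0.38  0.251]
side offcut_1 0.93 [324. 368.] [ 0.441 -0.362]
side offcut_1 0.83 [256. 319.] [ 0.428 -0.188]
side scrap_bin 0.73 [246. 246.] [0.572 0.01 ]
side scrap_bin 0.63 [287. 205.] [0.779 0.065]
scene block_1 0.78 [294. 168.] [0.385 0.249]
scene block_1 0.55 [305. 176.] [0.446 0.254]
scene offcut_1 0.85 [166. 208.] [ 0.411 -0.191]
scene offcut_1 0.74 [346. 148.] [0.347 0.488]
scene offcut_1 0.52 [105. 231.] [ 0.435 -0.364]
scene scrap_bin 0.81 [253. 220.] [0.572 0.01 ]
[-0.85, -0.25, 0.01, 0, 0, -0.94, 60, -0.81, -0.33, 0.01, 0, 0, -0.94, 60, -0.78, -0.41, 0.01, 0, 0, -0.94, 60, -0.74, -0.49, 0.02, 0, 0, -0.94, 60, -0.68, -0.55, 0.01, 0, 0, -0.94, 60, -0.63, -0.62, 0.01, 0, 0, -0.95, 60, -0.56, -0.68, 0.01, 0, 0, -0.94, 60, -0.49, -0.73, 0.01, 0, 0, -0.94, 60, -0.42, -0.78, 0.01, 0, 0, -0.94, 60, -0.34, -0.81, 0.01, 0, 0, -0.94, 60, -0.26, -0.85, 0.01, 0, 0, -0.94, 60, -0.18, -0.86, 0.02, 0, 0, -0.94, 60]
[-0.08, -0.88, 0.01, 0, 0, -0.94, 60, -0.01, -0.88, 0.01, 0, 0, -0.94, 60, 0.09, -0.88, 0.01, 0, 0, -0.94, 60, 0.17, -0.86, 0.01, 0, 0, -0.95, 60, 0.25, -0.85, 0.01, 0, 0, -0.94, 60]
```

All three blocks are in the tote. Next, the offcuts.

Call:
{"method": "apply_moves", "body": {
  "steps": [-0.85, -0.25, 0.01, 0, 0, -0.94, 60, -0.81, -0.33, 0.01, 0, 0, -0.94, 60, -0.78, -0.41, 0.01, 0, 0, -0.94, 60, -0.74, -0.49, 0.02, 0, 0, -0.94, 60, -0.68, -0.55, 0.01, 0, 0, -0.94, 60, -0.63, -0.62, 0.01, 0, 0, -0.95, 60, -0.56, -0.68, 0.01, 0, 0, -0.94, 60, -0.49, -0.73, 0.01, 0, 0, -0.94, 60, -0.42, -0.78, 0.01, 0, 0, -0.94, 60, -0.34, -0.81, 0.01, 0, 0, -0.94, 60, -0.26, -0.85, 0.01, 0, 0, -0.94, 60, -0.18, -0.86, 0.02, 0, 0, -0.94, 60]
}}

```text
t: 34.6
tool_pos: [0.4576, -0.0649, 0.2022]
orientation: [0.598, 3.083, 0.002]
force: [-0.1, -0.8, 0.1]
opening: 0.0557
gripper_force: 0.0
```

Call:
{"method": "apply_moves", "body": {
  "steps": [-0.08, -0.88, 0.01, 0, 0, -0.94, 60, -0.01, -0.88, 0.01, 0, 0, -0.94, 60, 0.09, -0.88, 0.01, 0, 0, -0.94, 60, 0.17, -0.86, 0.01, 0, 0, -0.95, 60, 0.25, -0.85, 0.01, 0, 0, -0.94, 60, 0, 0, 0, 0, 0, 0, 60, 0, 0, 0, 0, 0, 0, 60]
}}

```text
t: 35.18
tool_pos: [0.4203, -0.1915, 0.2004]
orientation: [-0.158, 3.136, 0.002]
force: [0.1, 1.0, 0.4]
opening: 0.0559
gripper_force: 0.0
```

```bash
python3 st.py
python3 - <<'E'
from seg import *
im=snap('wrist','w10'); cal=eyes.calibration('wrist')
for th in('offcut_1','scrap_bin'):
  for d in eyes.place_of('wrist',th)[:4]: print(th,d['conf'],d['xy'],onz('w',d['xy'],.004,cal))
E
```

```text
35.18 [ 0.4203 -0.1915  0.2004] op 0.0559 0.0 F [0.0577 1.0435 0.4264] q [-0.5404 -0.2443  1.8818  0.0021  1.5038 -2.2123]
[[-0.9949 -0.1008 -0.0015]
 [-0.1008  0.9949  0.0015]
 [ 0.0014  0.0016 -1.    ]]
offcut_1 0.94 [105.4, 161.2] [ 0.4363 -0.3644  0.004 ]
offcut_1 0.64 [255.8, 163.2] [ 0.4211 -0.1932  0.004 ]
```

Call:
{"method": "apply_moves", "body": {
  "steps": [0, -0.03, 0.95, 0, 0, 0, 60, 0, 0, 0.95, 0, 0, 0, 60, 0, 0, 0.95, 0, 0, 0, 60, 0, 0, 0.95, 0, 0, 0, 60, 0, 0, 0.95, 0, 0, 0, 60, 0, 0, 0.9, 0, 0, 0, 60, 0, 0, 0.5, 0, 0, 0, 60, 0, 0, 0, 0, 0, 0, 60, 0, 0, 0, 0, 0, 0, 20, 0, 0, 0, 0, 0, 0, 20, 0, 0, 0, 0, 0, 0, 20, 0, 0, 0, 0, 0, 0, 20]
}}

```text
t: 36.33
tool_pos: [0.4228, -0.192, 0.0183]
orientation: [-0.165, 3.132, -0.001]
force: [0.4, 1.6, 4.3]
opening: 0.0356
gripper_force: 40.0
```

Call:
{"method": "apply_moves", "body": {
  "steps": [0, 0, 0, 0, 0, 0, 20, 0, 0, 0, 0, 0, 0, 20]
}}

```text
t: 36.5
tool_pos: [0.4228, -0.1921, 0.0183]
orientation: [-0.164, 3.132, -0.001]
force: [0.6, 2.9, 6.6]
opening: 0.0357
gripper_force: 40.0
```

```bash
python3 st.py; python3 -c "
from plan import *
s=robot.read_state()['tool_pos']
rows([(s[0],s[1],.2,96,20,0),(.545,.013,.2,90,20,0)])"
```

```text
36.5 [ 0.4228 -0.1921  0.0183] op 0.0357 40.00256359577179 F [0.6342 2.9057 6.6325] q [-0.5388 -0.0403  2.0505  0.0026  1.1269 -2.2156]
[[-0.9945 -0.1047 -0.0051]
 [-0.1047  0.9945 -0.0008]
 [ 0.0051 -0.0003 -1.    ]]
[0, 0, -0.87, 0, 0.01, 0, 20, -0.01, 0, -0.86, 0, 0, 0, 20, 0, 0, -0.87, 0, 0.01, 0, 20, 0, 0, -0.86, 0, 0.01, 0, 20, -0.01, 0, -0.87, -0.01, 0, 0, 20, 0, 0, -0.86, 0, 0.01, 0, 20, 0, 0, -0.87, 0, 0.01, 0, 20, -0.6, 0.8, 0, 0, 0, 0.13, 20, -0.58, 0.8, 0, 0, 0, 0.12, 20, -0.57, 0.81, 0, 0, 0, 0.13, 20, -0.57, 0.82, 0, 0, 0, 0.12, 20, -0.55, 0.83, 0, 0, 0, 0.13, 20]
[-0.54, 0.83, 0, 0, 0, 0.12, 20, -0.53, 0.84, 0, 0, 0, 0.13, 20, -0.52, 0.85, 0, 0, 0, 0.12, 20]
```

Call:
{"method": "apply_moves", "body": {
  "steps": [0, 0, -0.6, 0, 0, 0, 20, 0, 0, -0.87, 0, 0, 0, 20, 0, 0, -0.87, 0, 0, 0, 20, 0, 0, -0.87, 0, 0, 0, 20, 0, 0, -0.87, 0, 0, 0, 20, 0, 0, -0.87, 0, 0, 0, 20, 0, 0, -0.87, 0, 0, 0, 20, -0.6, 0.8, -0.13, 0, 0, 0.13, 20, -0.58, 0.8, -0.13, 0, 0, 0.12, 20, -0.57, 0.81, 0, 0, 0, 0.13, 20, -0.57, 0.82, 0, 0, 0, 0.12, 20, -0.55, 0.83, 0, 0, 0, 0.13, 20]
}}

```text
t: 37.5
tool_pos: [0.4981, -0.0624, 0.2002]
orientation: [-0.059, 3.137, 0.001]
force: [-0.1, -0.2, 0.1]
opening: 0.036
gripper_force: 40.0
```

Call:
{"method": "apply_moves", "body": {
  "steps": [-0.54, 0.83, 0, 0, 0, 0.12, 20, -0.53, 0.84, 0, 0, 0, 0.13, 20, -0.52, 0.85, 0, 0, 0, 0.12, 20, 0, 0, 0, 0, 0, 0, 20, 0, 0, 0, 0, 0, 0, 20]
}}

```text
t: 37.92
tool_pos: [0.5434, 0.0146, 0.1998]
orientation: [-0.004, 3.139, 0.001]
force: [-0.6, -0.6, -0.2]
opening: 0.0354
gripper_force: 40.0
```

```bash
python3 st.py;  python3 - <<'E'
from seg import *
im=snap('wrist','w11'); snap('side','s11'); cal=eyes.calibration('wrist')
for c in('wrist','side'):
  for th,z in (('scrap_bin',0),('offcut_1',.004)):
    for d in eyes.place_of(c,th)[:4]: print(c,th,d['conf'],d['xy'],onz(c,d['xy'],z,cal if c=='wrist' else None))
E
```

```text
37.92 [0.5434 0.0146 0.1998] op 0.0354 39.999902844429016 F [-0.6159 -0.5569 -0.2242] q [-0.0682 -0.0154  1.6741  0.0009  1.4803 -1.6419]
[[-1.     -0.0028 -0.0026]
 [-0.0028  1.      0.0007]
 [ 0.0026  0.0007 -1.    ]]
wrist offcut_1 0.6 [260.0, 220.5] [0.6136 0.0152 0.004 ]
side scrap_bin 0.87 [243.9, 246.0] [0.5693 0.0136 0.    ]
side offcut_1 0.97 [324.7, 371.1] [ 0.4362 -0.3663  0.004 ]
side offcut_1 0.95 [232.4, 186.7] [0.725  0.2427 0.004 ]
```

View pics/w11.png

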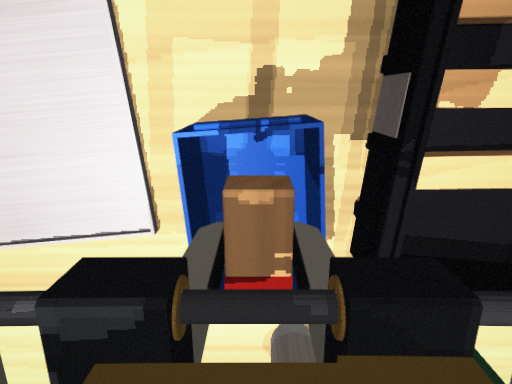

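The held offcut (258,230) is centred over the blue bin (rim from 178 to 325 across).

Call:
{"method": "apply_moves", "body": {
  "steps": [-0.1, -0.08, 0.9, 0, 0, 0, 20, 0, 0, 0.9, 0, 0, 0, 20, 0, 0, 0.9, 0, 0, 0, 20, 0, 0, 0.9, 0, 0, 0, 20, 0, 0, 0.9, 0, 0, 0, 20, 0, 0, 0.3, 0, 0, 0, 20, 0, 0, 0, 0, 0, 0, 20, 0, 0, 0, 0, 0, 0, 50, 0, 0, 0, 0, 0, 0, 50, 0, 0, 0, 0, 0, 0, 50, 0, 0, -0.6, 0, 0, 0, 50, 0, 0, -0.9, 0, 0, 0, 50]
}}

```text
t: 39.22
tool_pos: [0.5447, 0.0112, 0.0996]
orientation: [0.0, -3.14, -0.002]
force: [0.5, -0.6, 1.1]
opening: 0.0463
gripper_force: 0.0
```

Call:
{"method": "apply_moves", "body": {
  "steps": [0, 0, -0.9, 0, 0, 0, 60, 0, 0, -0.9, 0, 0, 0, 60, 0, 0, -0.9, 0, 0, 0, 60, 0, 0, -0.6, 0, 0, 0, 60, 0, 0, 0, 0, 0, 0, 60]
}}

```text
t: 39.63
tool_pos: [0.5494, 0.0108, 0.2068]
orientation: [-0.001, 3.128, 0.0]
force: [0.3, -0.0, 0.2]
opening: 0.056
gripper_force: 0.0
```

```bash
python3 st.py;  python3 - <<'E'
from seg import *
for c in('scene','side'):
  snap(c,c+'12')
  for th,z in (('scrap_bin',0),('offcut_1',.004)):
    for d in eyes.place_of(c,th)[:4]:
       if d['conf']>.3: print(c,th,d['conf'],d['xy'],onz(c,d['xy'],z))
from plan import rows
rows([(.437,-.3645,.2,92,60,0)])
E
```

```text
39.63 [0.5494 0.0108 0.2068] op 0.056 0.0 F [ 0.3272 -0.0101  0.1866] q [-0.0744 -0.0138  1.6597  0.001   1.4824 -1.6458]
[[-0.9999 -0.0004 -0.0133]
 [-0.0004  1.      0.    ]
 [ 0.0133  0.     -0.9999]]
scene scrap_bin 0.6 [255.1, 218.8] [0.5692 0.0168 0.    ]
scene offcut_1 0.77 [105.3, 230.6] [ 0.4341 -0.3629  0.004 ]
scene offcut_1 0.58 [249.6, 212.5] [0.5408 0.0134 0.004 ]
side scrap_bin 0.93 [245.9, 246.4] [0.572  0.0089 0.    ]
side scrap_bin 0.67 [128.9, 236.2] [0.3778 0.2491 0.    ]
side offcut_1 0.79 [324.8, 369.2] [ 0.4395 -0.3638  0.004 ]
side offcut_1 0.61 [237.7, 247.5] [0.551  0.0162 0.004 ]
[0.28, -0.96, -0.01, 0, 0, -0.03, 60, 0.28, -0.96, 0, 0, 0, -0.02, 60, 0.28, -0.97, -0.01, 0, 0, -0.03, 60, 0.29, -0.96, -0.01, 0, 0, -0.02, 60, 0.28, -0.96, 0, 0, 0, -0.03, 60, 0.29, -0.96, -0.01, 0, 0, -0.02, 60, 0.3, -0.95, 0, 0.01, 0, -0.03, 60, 0.29, -0.96, -0.01, 0, 0, -0.02, 60, 0.3, -0.96, -0.01, 0, 0, -0.03, 60, 0.3, -0.95, 0, 0, 0, -0.02, 60, 0.3, -0.96, -0.01, 0, 0, -0.03, 60, 0.31, -0.95, 0, 0, 0, -0.02, 60]
[0.31, -0.96, -0.01, 0, 0, -0.03, 60]
```

Call:
{"method": "apply_moves", "body": {
  "steps": [0.28, -0.96, 0, 0, 0, -0.03, 60, 0.28, -0.96, 0, 0, 0, -0.02, 60, 0.28, -0.97, 0, 0, 0, -0.03, 60, 0.29, -0.96, 0, 0, 0, -0.02, 60, 0.28, -0.96, 0, 0, 0, -0.03, 60, 0.29, -0.96, 0, 0, 0, -0.02, 60, 0.3, -0.95, 0, 0, 0, -0.03, 60, 0.29, -0.96, 0, 0, 0, -0.02, 60, 0.3, -0.96, 0, 0, 0, -0.03, 60, 0.3, -0.95, 0, 0, 0, -0.02, 60, 0.3, -0.96, 0, 0, 0, -0.03, 60, 0.31, -0.95, 0, 0, 0, -0.02, 60]
}}

```text
t: 40.93
tool_pos: [0.445, -0.3365, 0.1975]
orientation: [-0.05, 3.14, 0.004]
force: [0.4, 0.3, -0.4]
opening: 0.0554
gripper_force: 0.0
```

Call:
{"method": "apply_moves", "body": {
  "steps": [0.31, -0.96, 0, 0, 0, -0.03, 60, 0, 0, 0, 0, 0, 0, 60, 0, 0, 0, 0, 0, 0, 60]
}}

```text
t: 41.18
tool_pos: [0.4366, -0.3654, 0.1973]
orientation: [-0.05, 3.141, 0.004]
force: [-0.1, 0.4, -0.0]
opening: 0.056
gripper_force: 0.0
```

```bash
python3 st.py
python3 - <<'E'
from seg import *
im=snap('wrist','w13'); cal=eyes.calibration('wrist')
for th in('offcut_1',):
  for d in eyes.place_of('wrist',th)[:4]: print(th,d['conf'],d['xy'],onz('w',d['xy'],.004,cal))
seg('pics/w13.png',cal,(.365,.635,-.41,-.135))
E
```

```text
41.18 [ 0.4366 -0.3654  0.1973] op 0.056 0.0 F [-0.1236  0.395  -0.0284] q [-0.7884  0.0597  1.6024  0.0023  1.4811 -2.3915]
[[-0.9995 -0.0321 -0.0006]
 [-0.0321  0.9995  0.0027]
 [ 0.0006  0.0027 -1.    ]]
offcut_1 0.56 [254.1, 162.4] [ 0.4358 -0.3686  0.004 ]
[259. 169.] c [ 0.4372 -0.3642] LxW 0.036956575 0.06538676 yaw 1.8819456
[380. 293.] c [ 0.5873 -0.2119] LxW 0.02297933 0.062826775 yaw 33.944553
```

Call:
{"method": "apply_moves", "body": {
  "steps": [0, 0, 0.95, 0, 0, 0, 60, 0, 0, 0.95, 0, 0, 0, 60, 0, 0, 0.95, 0, 0, 0, 60, 0, 0, 0.95, 0, 0, 0, 60, 0, 0, 0.95, 0, 0, 0, 60, 0, 0, 0.85, 0, 0, 0, 60, 0, 0, 0.48, 0, 0, 0, 60, 0, 0, 0, 0, 0, 0, 60, 0, 0, 0, 0, 0, 0, 20, 0, 0, 0, 0, 0, 0, 20, 0, 0, 0, 0, 0, 0, 20, 0, 0, 0, 0, 0, 0, 20]
}}

```text
t: 42.28
tool_pos: [0.4394, -0.3653, 0.0184]
orientation: [-0.055, 3.137, -0.002]
force: [0.1, 1.5, 4.8]
opening: 0.0358
gripper_force: 39.9
```

Call:
{"method": "apply_moves", "body": {
  "steps": [0, 0, 0, 0, 0, 0, 20, 0, 0, 0, 0, 0, 0, 20]
}}

```text
t: 42.45
tool_pos: [0.4394, -0.3653, 0.0184]
orientation: [-0.055, 3.136, -0.002]
force: [0.2, 2.3, 7.4]
opening: 0.0357
gripper_force: 39.9
```

```bash
python3 st.py; python3 -c "
from plan import *
s=robot.read_state()['tool_pos']
rows([(s[0],s[1],.2,92,20,0),(.59,.01,.2,90,20,0)])"
```

```text
42.45 [ 0.4394 -0.3653  0.0184] op 0.0357 39.93738770484924 F [0.1561 2.2652 7.4431] q [-0.7851  0.2374  1.7514  0.003   1.1487 -2.3919]
[[-0.9994 -0.0348 -0.0047]
 [-0.0348  0.9994 -0.0011]
 [ 0.0048 -0.0009 -1.    ]]
[0, 0, -0.86, 0, 0.01, 0, 20, -0.01, 0, -0.87, 0, 0, 0, 20, 0, 0, -0.86, 0, 0.01, 0, 20, 0, 0, -0.87, -0.01, 0.01, 0, 20, 0, 0, -0.86, 0, 0, 0, 20, -0.01, 0, -0.87, 0, 0.01, 0, 20, 0, 0, -0.86, 0, 0.01, 0, 20, -0.42, 0.95, 0, 0, 0, 0.03, 20, -0.42, 0.95, 0, 0, 0, 0.02, 20, -0.41, 0.95, 0, 0, 0, 0.03, 20, -0.41, 0.95, 0, 0, 0, 0.02, 20, -0.41, 0.95, 0, 0, 0, 0.03, 20]
[-0.41, 0.95, 0, 0, 0, 0.02, 20, -0.4, 0.96, 0, 0, 0, 0.03, 20, -0.4, 0.96, 0, 0, 0, 0.02, 20, -0.4, 0.95, 0, 0, 0, 0.03, 20, -0.4, 0.96, 0, 0, 0, 0.03, 20, -0.39, 0.96, 0, 0, 0, 0.02, 20, -0.39, 0.96, 0, 0, 0, 0.03, 20, -0.39, 0.96, -0.01, 0, 0, 0.02, 20]
```

Call:
{"method": "apply_moves", "body": {
  "steps": [0, 0, -0.6, 0, 0, 0, 20, 0, 0, -0.87, 0, 0, 0, 20, 0, 0, -0.87, 0, 0, 0, 20, 0, 0, -0.87, 0, 0, 0, 20, 0, 0, -0.87, 0, 0, 0, 20, 0, 0, -0.87, 0, 0, 0, 20, 0, 0, -0.87, 0, 0, 0, 20, -0.42, 0.95, -0.1, 0, 0, 0.03, 20, -0.42, 0.95, -0.1, 0, 0, 0.02, 20, -0.41, 0.95, 0, 0, 0, 0.03, 20, -0.41, 0.95, 0, 0, 0, 0.02, 20, -0.41, 0.95, 0, 0, 0, 0.03, 20]
}}

```text
t: 43.45
tool_pos: [0.4961, -0.2193, 0.1981]
orientation: [-0.032, 3.138, 0.0]
force: [0.6, -0.3, -0.7]
opening: 0.0357
gripper_force: 39.9
```

Call:
{"method": "apply_moves", "body": {
  "steps": [-0.41, 0.95, 0, 0, 0, 0.02, 20, -0.4, 0.96, 0, 0, 0, 0.03, 20, -0.4, 0.96, 0, 0, 0, 0.02, 20, -0.4, 0.95, 0, 0, 0, 0.03, 20, -0.4, 0.96, 0, 0, 0, 0.03, 20, -0.39, 0.96, 0, 0, 0, 0.02, 20, -0.39, 0.96, 0, 0, 0, 0.03, 20, -0.39, 0.96, 0, 0, 0, 0.02, 20, 0, 0, 0, 0, 0, 0, 20, 0, 0, 0, 0, 0, 0, 20]
}}

```text
t: 44.28
tool_pos: [0.5885, 0.0119, 0.198]
orientation: [-0.005, 3.139, 0.001]
force: [0.0, -0.2, -1.5]
opening: 0.0359
gripper_force: 39.9
```

```bash
python3 st.py;  python3 - <<'E'
from seg import *
snap('wrist','w14'); cal=eyes.calibration('wrist')
snap('side','s14'); snap('scene','c14')
for c in('scene','side','wrist'):
  for th,z in (('scrap_bin',0),):
    for d in eyes.place_of(c,th)[:4]: print(c,th,d['conf'],d['xy'],onz(c,d['xy'],z,cal if c=='wrist' else None))
E
```

```text
44.28 [0.5885 0.0119 0.198 ] op 0.0359 39.935832023620605 F [ 0.0224 -0.2085 -1.4791] q [-0.0675  0.1072  1.5509  0.0009  1.4809 -1.6415]
[[-1.     -0.0031 -0.0026]
 [-0.0031  1.      0.0007]
 [ 0.0026  0.0007 -1.    ]]
scene scrap_bin 0.6 [254.1, 218.1] [0.5651 0.0157 0.    ]
scene scrap_bin 0.32 [247.7, 210.6] [0.5253 0.0145 0.    ]
side scrap_bin 0.64 [242.9, 245.1] [0.5698 0.018  0.    ]
wrist scrap_bin 0.65 [259.6, 153.2] [0.5772 0.0123 0.    ]
```

View pics/w14.png

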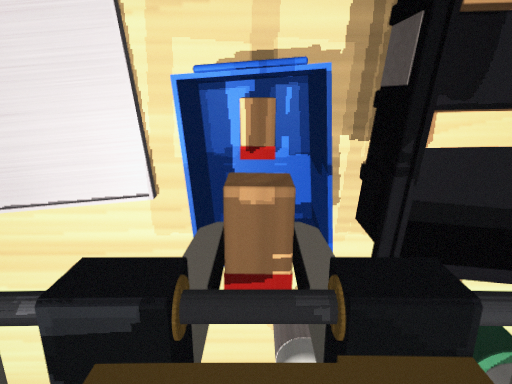

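The first offcut lies in the bin (257,128). I shift slightly outward and drop the second.

Call:
{"method": "apply_moves", "body": {
  "steps": [-0.5, 0, 0.9, 0, 0, 0, 20, 0, 0, 0.9, 0, 0, 0, 20, 0, 0, 0.9, 0, 0, 0, 20, 0, 0, 0.9, 0, 0, 0, 20, 0, 0, 0.9, 0, 0, 0, 20, 0, 0, 0.3, 0, 0, 0, 20, 0, 0, 0, 0, 0, 0, 20, 0, 0, 0, 0, 0, 0, 50, 0, 0, 0, 0, 0, 0, 50, 0, 0, 0, 0, 0, 0, 50, 0, 0, -0.6, 0, 0, 0, 50, 0, 0, -0.9, 0, 0, 0, 50]
}}

```text
t: 45.58
tool_pos: [0.6019, 0.0107, 0.0977]
orientation: [0.0, -3.14, -0.002]
force: [0.4, -0.4, -0.3]
opening: 0.0461
gripper_force: 0.0
```

Call:
{"method": "apply_moves", "body": {
  "steps": [0, 0, -0.9, 0, 0, 0, 50, 0, 0, -0.9, 0, 0, 0, 50, 0, 0, -0.9, 0, 0, 0, 50, 0, 0, -0.9, 0, 0, 0, 40, 0, 0, -0.9, 0, 0, 0, 40, 0, 0, -0.9, 0, 0, 0, 40, 0, 0, -0.9, 0, 0, 0, 40, 0, 0, -0.9, 0, 0, 0, 40, 0, 0, -0.9, 0, 0, 0, 40, 0, 0, 0, 0, 0, 0, 40, 0, 0, 0, 0, 0, 0, 40]
}}

```text
t: 46.5
tool_pos: [0.6042, 0.0104, 0.3461]
orientation: [-0.001, 3.132, 0.001]
force: [0.8, -1.0, -0.5]
opening: 0.0373
gripper_force: 0.0
```

```bash
python3 st.py;  python3 - <<'E'
from seg import *
a=snap('side','s15');b=snap('scene','c15');cv2.imwrite('pics/m15.png',np.vstack([a[100:,60:460],b[100:320,60:460]])[:,:,::-1])
E
```

```text
46.5 [0.6042 0.0104 0.3461] op 0.0373 0.0 F [ 0.8416 -0.9517 -0.5456] q [-0.0683  0.1168  1.2732  0.001   1.7421 -1.6393]
[[-1.     -0.0004 -0.0095]
 [-0.0004  1.      0.0004]
 [ 0.0095  0.0004 -1.    ]]
```

View pics/m15.png

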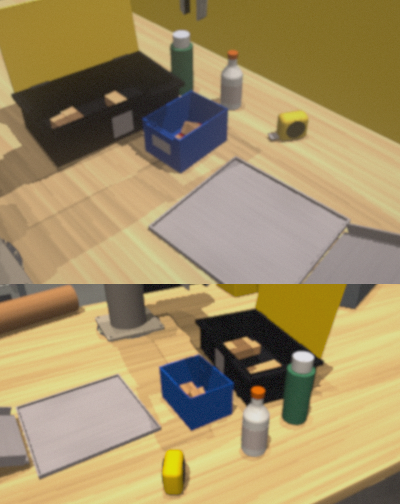

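The tray is empty, all three blocks are in the tote, both offcuts are in the upright bin and the bystanders stand untouched. Now I take the handle again with a tool tilt of only 20 degrees and plan the closing.

```bash
sed -i 's/^def down(psi):/def down(psi,tilt=0):/; s/return Ro.from_matrix(\(.*\))$/return Ro.from_matrix(\1)*Ro.from_rotvec([np.radians(tilt),0,0])/; s/Rt=down(psi)/Rt=down(*psi) if isinstance(psi,tuple) else down(psi)/' plan.py
python3 -c "
from plan import *
P=(86.6,20)
rows([(.4906,.453,.43,P,30,0)])
rows([(.4906,.4465,.331,P,27,6),(.4906,.426,.2746,P,27,6)],None) if 0 else None
"
```

```text
[0.23, 0.92, -0.18, 0.21, 0.01, 0.03, 30, 0.24, 0.92, -0.21, 0.21, 0.01, 0.04, 30, 0.24, 0.91, -0.22, 0.21, 0, 0.03, 30, 0.24, 0.91, -0.24, 0.21, 0.01, 0.04, 30, 0.25, 0.9, -0.27, 0.2, 0.01, 0.03, 30, 0.25, 0.89, -0.28, 0.21, 0.01, 0.04, 30, 0.25, 0.88, -0.3, 0.21, 0.01, 0.03, 30, 0.26, 0.88, -0.32, 0.21, 0, 0.04, 30, 0.26, 0.87, -0.34, 0.21, 0.01, 0.03, 30, 0.27, 0.86, -0.35, 0.21, 0.01, 0.04, 30, 0.26, 0.85, -0.38, 0.21, 0.01, 0.03, 30, 0.28, 0.85, -0.39, 0.21, 0.01, 0.04, 30]
[0.27, 0.83, -0.42, 0.2, 0, 0.03, 30, 0.28, 0.82, -0.43, 0.21, 0.01, 0.04, 30, 0.28, 0.81, -0.44, 0.21, 0.01, 0.03, 30, 0.28, 0.8, -0.47, 0.21, 0.01, 0.04, 30]
```

Call:
{"method": "apply_moves", "body": {
  "steps": [0.23, 0.92, -0.4, 0.21, 0, 0.03, 30, 0.24, 0.92, -0.4, 0.21, 0, 0.04, 30, 0.24, 0.91, -0.4, 0.21, 0, 0.03, 30, 0.24, 0.91, -0.4, 0.21, 0, 0.04, 30, 0.25, 0.9, -0.27, 0.2, 0, 0.03, 30, 0.25, 0.89, -0.28, 0.21, 0, 0.04, 30, 0.25, 0.88, -0.3, 0.21, 0, 0.03, 30, 0.26, 0.88, -0.32, 0.21, 0, 0.04, 30, 0.26, 0.87, -0.34, 0.21, 0, 0.03, 30, 0.27, 0.86, -0.35, 0.21, 0, 0.04, 30, 0.26, 0.85, -0.38, 0.21, 0, 0.03, 30, 0.28, 0.85, -0.39, 0.21, 0, 0.04, 30]
}}

```text
t: 47.6
tool_pos: [0.5173, 0.3442, 0.4285]
orientation: [0.069, 3.113, -0.414]
force: [0.9, 0.8, 0.4]
opening: 0.0279
gripper_force: 0.0
```

Call:
{"method": "apply_moves", "body": {
  "steps": [0.27, 0.83, -0.42, 0.2, 0, 0.03, 30, 0.28, 0.82, -0.43, 0.21, 0, 0.04, 30, 0.28, 0.81, -0.44, 0.21, 0, 0.03, 30, 0.28, 0.8, -0.47, 0.21, 0, 0.04, 30, 0, 0, 0, 0, 0, 0, 27, 0, 0, 0, 0, 0, 0, 27]
}}

```text
t: 48.1
tool_pos: [0.4906, 0.454, 0.446]
orientation: [-0.085, -3.09, 0.55]
force: [0.4, -0.5, -0.5]
opening: 0.0252
gripper_force: 0.0
```

```bash
python3 st.py; python3 -c "
from plan import *
P=(86.6,20)
snap('wrist','w16'); cal=eyes.calibration('wrist')
for d in eyes.place_of('wrist','lid_handle')[:2]: print(d, onz('w',d['xy'],.292,cal))
for c in ('side','scene'):
  eyes.read_camera(c)
  for d in eyes.place_of(c,'lid_handle')[:2]: print(c,d, onz(c,d['xy'],.292))
rows([(.4906,.4465,.331,P,27,6),(.4906,.426,.2746,P,27,6)])
"
```

```text
48.1 [0.4906 0.454  0.446 ] op 0.0252 0.0 F [ 0.3993 -0.5234 -0.4759] q [ 0.8011  0.7348  0.3417 -0.3178  2.3053 -0.9002]
[[-0.9985  0.0537 -0.0077]
 [ 0.053   0.9371 -0.345 ]
 [-0.0113 -0.3449 -0.9386]]
{'xy': [289.1, 182.4], 'conf': 0.66} [0.50234866 0.4290194  0.292     ]
{'xy': [235.6, 134.1], 'conf': 0.37} [0.45179783 0.37239726 0.292     ]
side {'xy': [114.8, 99.2], 'conf': 0.81} [0.49207372 0.42553771 0.292     ]
scene {'xy': [372.5, 83.7], 'conf': 0.84} [0.50277761 0.4292336  0.292     ]
[0.01, 0.21, 0.65, 0.01, 0.02, -0.01, 27, 0.01, 0.21, 0.64, 0, 0.02, 0, 27, 0, 0.22, 0.65, 0.01, 0.02, -0.01, 27, 0.01, 0.21, 0.64, 0, 0.02, 0, 27, 0, 0.21, 0.65, 0.01, 0.03, -0.01, 27, 0.01, 0.22, 0.64, 0.01, 0.02, -0.01, 27, -0.01, 0, 0.33, 0, 0, 0, 27, -0.01, 0, 0.34, 0, 0, 0, 27, 0, 0, 0.33, 0, 0, 0, 27, -0.01, 0, 0.34, 0, 0, 0, 27, -0.01, 0, 0.33, 0, 0, 0, 27, -0.01, 0, 0.33, 0, 0, 0, 27]
```

View pics/w16.png

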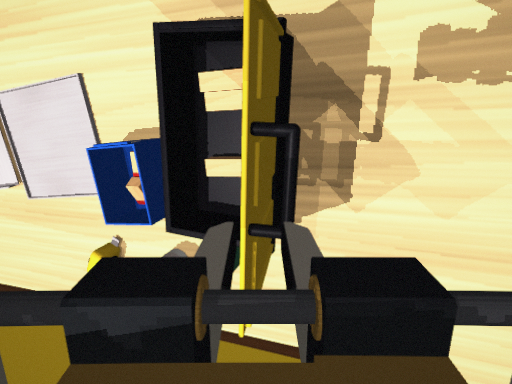

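The bar runs from (293,130) to (293,232), with the plate edge at x≈245 and the tool lined up over it. Now I descend along the tool axis.

Call:
{"method": "apply_moves", "body": {
  "steps": [-0.03, 0.2, 0.65, 0, 0.02, 0, 27, -0.03, 0.2, 0.65, 0, 0.02, 0, 27, -0.03, 0.2, 0.65, 0, 0.02, 0, 27, -0.02, 0.2, 0.65, 0, 0.02, 0, 27, 0, 0.2, 0.65, 0, 0.02, 0, 27, 0, 0.2, 0.64, 0, 0.02, 0, 27, 0, 0, 0, 0, 0, 0, 27, 0, 0, 0, 0, 0, 0, 27]
}}

```text
t: 49.07
tool_pos: [0.4942, 0.4441, 0.3296]
orientation: [-0.095, -3.081, 0.542]
force: [-0.6, -0.2, -0.0]
opening: 0.0252
gripper_force: 0.0
```

```bash
python3 st.py; python3 -c "
from plan import *
P=(86.6,20)
im=snap('wrist','w17'); cal=eyes.calibration('wrist')
for d in eyes.place_of('wrist','lid_handle')[:2]: print(d, onz('w',d['xy'],.292,cal))
rows([(.495,.4235,.2746,P,27,6)])
"
```

```text
49.07 [0.4942 0.4441 0.3296] op 0.0252 0.0 F [-0.6076 -0.2329 -0.0035] q [ 0.7834  0.594   0.7572 -0.2565  2.0424 -0.8134]
[[-0.9981  0.062   0.0006]
 [ 0.0581  0.9382 -0.3413]
 [-0.0217 -0.3406 -0.94  ]]
{'xy': [261.6, 224.9], 'conf': 0.97} [0.50467232 0.43296713 0.292     ]
[-0.01, -0.01, 0.34, 0.01, 0, 0, 27, 0, 0, 0.34, 0, 0.01, -0.01, 27, -0.01, -0.01, 0.34, 0.01, 0, 0, 27, -0.01, 0, 0.34, 0.01, 0, -0.01, 27, -0.01, 0, 0.35, 0, 0, 0, 27, -0.01, -0.01, 0.34, 0.01, 0.01, -0.01, 27]
```

View pics/w17.png

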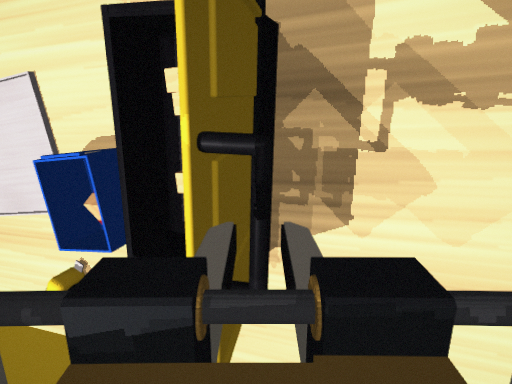

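The bar (x≈260) is centred between the fingers.

Call:
{"method": "apply_moves", "body": {
  "steps": [0, 0, 0.34, 0, 0, 0, 27, 0, 0, 0.34, 0, 0, 0, 27, 0, 0, 0.34, 0, 0, 0, 27, 0, 0, 0.34, 0, 0, 0, 27, 0, 0, 0.34, 0, 0, 0, 27, 0, 0, 0.34, 0, 0, 0, 27, 0, 0, 0, 0, 0, 0, 27, 0, 0, 0, 0, 0, 0, 5, 0, 0, 0, 0, 0, 0, 5, 0, 0, 0, 0, 0, 0, 5, 0, 0, 0, 0, 0, 0, 5],
  "grip_force": 15
}}

```text
t: 50.08
tool_pos: [0.4938, 0.4253, 0.2738]
orientation: [-0.095, -3.086, 0.538]
force: [-0.4, 0.6, 5.9]
opening: 0.0134
gripper_force: 15.0
```

```bash
python3 st.py; python3 -c "
from arc import *
print([list(r) for r in arc(1.75,0.0,np.radians(20),0,30)])"
```

```text
50.08 [0.4938 0.4253 0.2738] op 0.0134 14.98866006731987 F [-0.3687  0.583   5.9245] q [ 0.7662  0.5321  0.9406 -0.2479  1.9159 -0.7982]
[[-0.9981  0.0611 -0.0027]
 [ 0.0584  0.9392 -0.3384]
 [-0.0181 -0.3379 -0.941 ]]
[-0.19408018  0.02924628] 0.01999999999999458
[[-0.38, -0.02, -0.11], [-0.38, 0.0, -0.11], [-0.38, 0.02, -0.11], [-0.38, 0.04, -0.11], [-0.38, 0.06, -0.12], [-0.37, 0.07, -0.11], [-0.38, 0.09, -0.11], [-0.36, 0.11, -0.11], [-0.36, 0.13, -0.11], [-0.36, 0.14, -0.11], [-0.34, 0.16, -0.11], [-0.34, 0.17, -0.11], [-0.33, 0.2, -0.11], [-0.32, 0.2, -0.12], [-0.31, 0.23, -0.11], [-0.31, 0.23, -0.11], [-0.28, 0.25, -0.11], [-0.28, 0.27, -0.11], [-0.27, 0.28, -0.11], [-0.25, 0.29, -0.11], [-0.23, 0.3, -0.11], [-0.23, 0.31, -0.11], [-0.2, 0.33, -0.12], [-0.2, 0.33, -0.11], [-0.17, 0.34, -0.11], [-0.16, 0.35, -0.11], [-0.15, 0.36, -0.11], [-0.13, 0.36, -0.11], [-0.11, 0.38, -0.11], [-0.09, 0.37, -0.11]]
```

Call:
{"method": "apply_moves", "body": {
  "steps": [0, -0.38, -0.02, -0.11, 0, 0, 5, 0, -0.38, 0, -0.11, 0, 0, 5, 0, -0.38, 0.02, -0.11, 0, 0, 5, 0, -0.38, 0.04, -0.11, 0, 0, 5, 0, -0.38, 0.06, -0.12, 0, 0, 5, 0, -0.37, 0.07, -0.11, 0, 0, 5, 0, -0.38, 0.09, -0.11, 0, 0, 5, 0, -0.36, 0.11, -0.11, 0, 0, 5, 0, -0.36, 0.13, -0.11, 0, 0, 5, 0, -0.36, 0.14, -0.11, 0, 0, 5, 0, 0, 0, 0, 0, 0, 5, 0, 0, 0, 0, 0, 0, 5]
}}

```text
t: 51.08
tool_pos: [0.4854, 0.3123, 0.2864]
orientation: [-0.096, -3.111, 0.361]
force: [-6.2, -0.8, 2.6]
opening: 0.0132
gripper_force: 15.1
```

```bash
python3 st.py
```

```text
51.08 [0.4854 0.3123 0.2864] op 0.0132 15.128719210624695 F [-6.234  -0.7603  2.5919] q [ 0.6005  0.2024  1.3039 -0.1847  1.7765 -0.9336]
[[-0.9981  0.0618  0.0013]
 [ 0.0599  0.9716 -0.2289]
 [-0.0154 -0.2284 -0.9734]]
```

Tracking well; continuing.

Call:
{"method": "apply_moves", "body": {
  "steps": [0, -0.34, 0.16, -0.11, 0, 0, 5, 0, -0.34, 0.17, -0.11, 0, 0, 5, 0, -0.33, 0.2, -0.11, 0, 0, 5, 0, -0.32, 0.2, -0.12, 0, 0, 5, 0, -0.31, 0.23, -0.11, 0, 0, 5, 0, -0.31, 0.23, -0.11, 0, 0, 5, 0, -0.28, 0.25, -0.11, 0, 0, 5, 0, -0.28, 0.27, -0.11, 0, 0, 5, 0, -0.27, 0.28, -0.11, 0, 0, 5, 0, -0.25, 0.29, -0.11, 0, 0, 5, 0, 0, 0, 0, 0, 0, 5]
}}

```text
t: 52.0
tool_pos: [0.4791, 0.2103, 0.2334]
orientation: [-0.097, -3.129, 0.181]
force: [-4.2, -0.4, -1.8]
opening: 0.0138
gripper_force: 15.1
```

```bash
python3 st.py
```

```text
52.0 [0.4791 0.2103 0.2334] op 0.0138 15.052221715450287 F [-4.1559 -0.3917 -1.7785] q [ 0.3899 -0.0223  1.6242 -0.103   1.5926 -1.1183]
[[-0.9981  0.0621  0.0025]
 [ 0.0614  0.9914 -0.1155]
 [-0.0097 -0.1151 -0.9933]]
```

Call:
{"method": "apply_moves", "body": {
  "steps": [0, -0.23, 0.3, -0.11, 0, 0, 5, 0, -0.23, 0.31, -0.11, 0, 0, 5, 0, -0.2, 0.33, -0.12, 0, 0, 5, 0, -0.2, 0.33, -0.11, 0, 0, 5, 0, -0.17, 0.34, -0.11, 0, 0, 5, 0, -0.16, 0.35, -0.11, 0, 0, 5, 0, -0.15, 0.36, -0.11, 0, 0, 5, 0, -0.13, 0.36, -0.11, 0, 0, 5, 0, -0.11, 0.3, -0.11, 0, 0, 5, 0, -0.09, 0.3, -0.11, 0, 0, 5, 0, 0, 0, 0, 0, 0, 5, 0, 0, 0, 0, 0, 0, 5]
}}

```text
t: 53.0
tool_pos: [0.4758, 0.1571, 0.1394]
orientation: [-0.096, -3.138, -0.006]
force: [-4.7, 5.6, -2.8]
opening: 0.0131
gripper_force: 15.0
```

```bash
python3 st.py
```

```text
53.0 [0.4758 0.1571 0.1394] op 0.0131 14.976191818714142 F [-4.7302  5.5745 -2.8269] q [ 0.2136 -0.0862  1.8544  0.004   1.3746 -1.297 ]
[[-0.9981  0.0609  0.0023]
 [ 0.0609  0.9981  0.0035]
 [-0.002   0.0036 -1.    ]]
```

Call:
{"method": "apply_moves", "body": {
  "steps": [0, 0, 0.1, 0, 0, 0, 5, 0, 0, 0, 0, 0, 0, 5, 0, 0, 0, 0, 0, 0, 45, 0, 0, 0, 0, 0, 0, 45, 0, 0, 0, 0, 0, 0, 45, 0, 0, 0, 0, 0, 0, 45, 0, 0, -0.4, 0, 0, 0, 45, 0, 0, -0.8, 0, 0, 0, 45, 0, 0, -0.9, 0, 0, 0, 45, 0, 0, -0.9, 0, 0, 0, 45, 0, 0, -0.9, 0, 0, 0, 45, 0, 0, -0.9, 0, 0, 0, 45]
}}

```text
t: 54.0
tool_pos: [0.4769, 0.1558, 0.284]
orientation: [0.096, 3.138, 0.003]
force: [0.8, -0.1, 0.7]
opening: 0.0415
gripper_force: 0.0
```

Call:
{"method": "apply_moves", "body": {
  "steps": [0, 0, -0.9, 0, 0, 0, 45, 0, 0, -0.9, 0, 0, 0, 45, 0, 0, 0, 0, 0, 0, 45, 0, 0, 0, 0, 0, 0, 45, 0, 0, 0, 0, 0, 0, 45]
}}

```text
t: 54.42
tool_pos: [0.4768, 0.1557, 0.3356]
orientation: [0.096, 3.139, 0.003]
force: [1.0, 0.3, 0.7]
opening: 0.042
gripper_force: 0.0
```

```bash
python3 st.py; python3 -c "
from h import *
a=snap('side','s18');b=snap('scene','c18');cv2.imwrite('pics/m18.png',np.vstack([a[100:,60:460],b[100:320,60:460]])[:,:,::-1])"
```

```text
54.42 [0.4768 0.1557 0.3356] op 0.042 0.0 F [0.9724 0.3448 0.7187] q [ 0.2123 -0.1567  1.5622  0.0014  1.7348 -1.2971]
[[-0.9981  0.0611 -0.001 ]
 [ 0.0611  0.9981  0.0018]
 [ 0.0011  0.0017 -1.    ]]
```

View pics/m18.png

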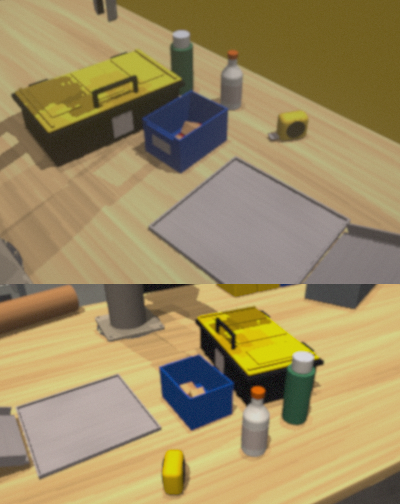

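The lid is shut (side crop about 100,88), the tray is empty, the bin is upright with the offcuts inside, the bystanders are in place and the robot is clear.

```bash
python3 -c "
from plant import robot
print(robot.close_job())"
```

```text
the job is handed in; nothing more can be done
None
```

The job is handed in: all three long blocks are in the tote with its lid shut, both red-ended offcuts are in the upright scrap bin, and the glue bottle, tape measure and spray can were not touched.

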